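# Refit the ear-defender rail and hang up the ear defenders

## Task

The rail for the ear defenders was taken off so the bench could be wiped, and the jar of wipes is still standing on its base board: stand the jar on the bench, clear of the board, then put the rail back, lowering its foot plate over the two screw heads and sliding it along until the screws are home at the ends of the slots. Then hang every pair of ear defenders by its headband squarely over the rail, a cup on each side, and leave the bottle, beaker and tube rack where they are.

Things in the scene. Friction and masses are not known exactly. Their poses are not given: they have to be found in the camera images.
- screw_0 (a point): shoulder screw standing up from the fixed grey base board (170 x 300 x 10 mm, on the bench); point on its axis 15.5 mm above the bench. Round head 20 mm across, 4.5 thick, underside 6.5 and top 11 mm above the board; neck 9 mm across. Axes are the board's: x its short side, y its long side, z up. Board centre is (+40, +80) mm from here
- screw_1 (a point): the other shoulder screw, the same in every way; it stands (+80, +160) mm from screw_0 in the board's axes, and the board's centre is (-40, -80) mm from it
- rail_mid (a point): loose rail stand (650 g, varies), upright: a flat rail 40 mm wide (x), 420 long (y), 18 high, end stops 12 mm high on it at y = +-209, on two posts (10 x 24 mm, at y = +-100) on a foot plate 130 (x) x 240 (y) x 4 mm with two keyholes. Point: middle of the rail, half-way up; foot's underside 151 mm below. x across the rail, y along, z up. Fits either way round
- entry_0 (a point): centre, on the foot plate's top, of a keyhole's round entry hole, 30 mm across, through which a screw head passes; from it a slot 14 mm wide runs in the stand's +y. At (-40, -95, -147) mm from rail_mid in the stand's axes
- entry_1 (a point): the same for the other keyhole, its slot also to the stand's +y: at (+40, +65, -147) mm from rail_mid in the stand's axes. The two entry holes lie as far apart, and in the same direction, as the two screws
- slot_end_0 (a point): where the screw's axis stands when the stand is fully home, at the closed end of the narrow slot of the entry_0 keyhole: 30 mm from entry_0 along the stand's +y (the foot plate must therefore move in the stand's -y). The slot stops the screw there; no spring or catch
- slot_end_1 (a point): the same for the entry_1 keyhole: 30 mm from entry_1 along the stand's +y
- crown_0 (a point): ear defenders (200 g, varies), standing on their two cups: 146 mm wide over the cups, 64 deep, 150 high, rigid. Cups 86 mm apart, 78 high. Point: centre of the headband's padded crown, a block 34 wide (x), 52 long (y), 14 thick (z), flat below; cups' undersides 143 mm below. x across the headband, y cup to cup, z up; a half turn changes nothing. May be absent
- crown_1 (a point): another pair of ear defenders, the same in every way as crown_0's; centre of its padded crown. May be absent
- crown_2 (a point): another pair of ear defenders, the same in every way as crown_0's; centre of its padded crown. May be absent
- crown_3 (a point): another pair of ear defenders, the same in every way as crown_0's; centre of its padded crown. May be absent
- crown_4 (a point): another pair of ear defenders, the same in every way as crown_0's; centre of its padded crown. May be absent
- jar_mid (a point): jar of disinfectant wipes (300 g), round, 60 mm across, 100 high, standing on the base board at the start; point on its axis half-way up, 50 mm above its underside and 50 below its top
- wash_bottle: bystander: white plastic bottle, 60 mm across, 150 high; origin at the centre of its underside
- beaker: bystander: glass beaker, 72 mm across, 90 high; origin at the centre of its underside
- tube_rack: bystander: white rack of capped blood tubes, 70 x 160 mm, 96 high; origin at the centre of its underside
Not all that is in view belongs to the job. Leave any orange look-alike of the part that bears crown_2 alone.

How it is judged:
By the outcome, as a careful person would: the job done as asked, in the order asked, and still so for the second after the job is handed in, with the robot touching nothing.
Of muffs_0, muffs_1, muffs_2, muffs_3, muffs_4 only 3 to 5 are there at a start; the rules pass over those that are not, and their reading is None.
At some moment in a run one of muffs_0, muffs_1, muffs_2, muffs_3, muffs_4, rail_stand may be knocked a few centimetres aside while the robot is not near it.
It also fails if it takes over 210 s, if anything falls off the work surface, if the arm or the gripper's body presses on something with over 40 N, if the wrist force passes 120 N, or if a joint passes its speed limit or range.

## Robot

A 6-joint arm with a two-finger parallel gripper is mounted at the origin on the work surface. World frame = base frame: x ahead of the robot, y to its left, z up, the work surface at z = 0. Lengths are in m, angles in rad, forces in N, time in s.
With the tool pointing down it reaches from about 0.35 to 0.775 m from the base axis. Payload 5.5 kg.
Tool frame: the origin (TCP) lies between the finger pads; the fingertips stand 11 mm ahead of it and the grasp point (between the pads) lies 8 mm behind it (tips_ahead is the distance from the TCP to the fingertips, in m); z points along the fingers, y is the line along which they close (so a half turn about z gives the same grasp; the last joint's range is limited). The gripper opens to 85 mm and grips with 20 to 120 N. Pads are 22 mm wide; open, the fingers measure 114 mm over their backs; the gripper's body (76 mm by 85 mm) begins 54 mm behind the grasp point. The pads swing forward as they close: fully open they stand 13 mm farther back than shut.
Start: joints at [1.032, 0.313, 0.046, 1.304, 0, 1.431], TCP at [0.223, 0.53, 0.242] pointing down, gripper open.
Joint ranges: [-2.76, 2.76], [-0.86, 1.69], [-1.03, 1.26], [-2.2, 2.34], [-1.47, 1.5], [-3.14, 3.14]. Speed limits (rad/s): [2.57, 2.57, 3.14, 3.14, 3.14, 3.14].

## Interface

Orientations are given as a unit quaternion [w, x, y, z].
In Python, from workcell import * gives the robot as it stands. The module is installed in compiled form; this text tells all that it offers.
- The arm moves only by the tool jog_arm, never from a script. Its argument "moves" is a list of rows, each an object with "fingers": the closure, from 0 (fully open) to 1 (shut); "slide": the shift along the tool's x, y, z in mm, a list of three; "angular": the turn, a rotation vector about the tool's x, y, z in degrees, a list of three. A call has 1 to 10 rows; each row is the pose to reach, as a shift and turn from the pose commanded when the call began, along the tool's axes at that moment; what a row does not reach only later rows make up. A row lasts 1/12 s, in which the tool goes at most 41.7 mm and 7.16 degrees, less where a joint would pass 70% of its speed; a pose out of reach is approached as far as the arm can. A call with a gripper value outside its range is refused whole. The fingers move at their own pace and stop on an object; "squeeze" is the grip in N (left out, the last holds). Time passes only in rows, so rows that repeat a pose let the fingers close. It gives the time, the measured TCP pose, the force, the opening and the grip force at its end, in the units of the state.
- get_state(): the state, without advancing time (a new reading comes with each control period).
- read_camera(name): name is "scene" or "side" or "wrist"; returns a dict with "color" (420x560x3 uint8, red, green, blue), "fovy" (degrees; the focal length in pixels is half the picture's height over the tangent of half this angle, whatever the lens; pixels are square), "cx", "cy" (the principal point, pixels), "world_from_camera" (4x4, takes a point from camera to world coordinates); the wrist camera has in their place "tool_from_camera" (4x4, takes a point from camera to tool coordinates, whose origin is the TCP and whose axes are the flange's). Camera axes: x right, y down, z forward; pixel columns grow to the right and rows downward; lengths in m; the calibration is good to about 2 mm. A picture is of the moment at which its call begins: read the wrist's pose just before it. There is no depth.
- hand_in(): hands the job in; it is judged then, once.
Trained networks look in a picture, given as the dict that the camera call returned (one of the last four; its "shot" number tells which), for a name from the list of things; names that differ only in an ending like _2 or _b are one class to them, and where a whole thing is asked for, a point or a joint stands for the part that bears it (a point fixed in the world has none). Each returns a list of dicts, best first, with "p" (0 to 1); they miss things now and then, are a little off and sometimes report something else, mostly with a low value. They report only what shows in the picture. A call takes as long as a camera call. They do not tell look-alikes from the thing itself.
- look_for(target, picture): "point" ([column, row] in pixels, amid what is visible of it).
- tip_of(target, picture): "point" ([column, row] in pixels: a listed point, or the origin of a listed thing).
The state is a dict: "clock": time; "joint_pos": joint angles; "qvel": joint speeds; "tau": joint torques, N m; "tcp_pos": TCP position; "orientation": TCP orientation; "wrist_force": force on the tool from outside, world axes, zero at the start; "ft_torque": the same for the moment, N m; "finger_gap": finger opening in m; "grip_force": force on a finger pad.
Only numpy, scipy, OpenCV 4.12 (cv2) and the standard library are available. Lean on these libraries where they do the work, as an engineer would, in place of code of your own. Each camera call takes 0.05 s, during which the arm holds its last target. There are 200 camera calls.

## Working session

There is one attempt and no reset: what is moved stays moved. The work goes in short steps, Python scripts to look and compute and a tool call to move; the robot and the scene stay as the last step left them, time stands still between calls to the robot, and variables do not carry over. Pictures are saved under pics/ and viewed, at most 14 in all, crops included, and the job is handed in when it is done.

Besides the shell and the picture viewer there is one more tool, called after "Emit:" as a command line: name --argument value ..., lists and objects as JSON in quotes. jog_arm: Moves the arm, as the interface text tells. Its arguments: {"type":"object","properties":{"moves":{"type":"array","items":{"type":"object","properties":{"fingers":{"type":"number"},"slide":{"type":"array","items":{"type":"number"}},"angular":{"type":"array","items":{"type":"number"}}}}},"squeeze":{"type":"number"}},"required":["moves"]}

```bash
mkdir -p pics
cat > h.py <<'E'
from workcell import *
import numpy as np, cv2
from scipy.spatial.transform import Rotation as R
def rot(q): return R.from_quat([q[1],q[2],q[3],q[0]])
def cam(name):
    s=get_state(); p=read_camera(name)
    if name=="wrist":
        T=np.eye(4);T[:3,:3]=rot(s["orientation"]).as_matrix();T[:3,3]=s["tcp_pos"]
        p["W"]=T@np.array(p["tool_from_camera"])
    else: p["W"]=np.array(p["world_from_camera"])
    p["f"]=p["color"].shape[0]/2/np.tan(np.radians(p["fovy"])/2)
    return p
def ray(p,uv):
    d=np.array([(uv[0]-p["cx"])/p["f"],(uv[1]-p["cy"])/p["f"],1.])
    return p["W"][:3,3],p["W"][:3,:3]@d
def atz(p,uv,z):
    o,d=ray(p,uv); return o+d*(z-o[2])/d[2]
def proj(p,X):
    c=np.linalg.inv(p["W"])@np.append(X,1); return np.array([p["cx"]+p["f"]*c[0]/c[2],p["cy"]+p["f"]*c[1]/c[2]])
def save(p,n): cv2.imwrite("pics/"+n,p["color"][:,:,::-1])
def move(target,yaw_deg=None):
    """print slide in mm (tool axes) and turn to reach target TCP, tool down"""
    s=get_state(); Rm=rot(s["orientation"]); 
    print("slide",np.round(Rm.inv().apply(np.array(target)-s["tcp_pos"])*1000,1))
    if yaw_deg is not None: 
        x=Rm.as_matrix()[:,0]; print("yaw tool x now",np.degrees(np.arctan2(x[1],x[0])))
E
python3 - <<'E'
from h import *
s=get_state();print(s)
for n in ["scene","side","wrist"]:
    p=cam(n);save(p,n+"0.png");print(n,p["fovy"],p["cx"],p["cy"],np.round(p["W"],3).tolist())
    for t,z in [("screw_0",.0155),("rail_mid",.151),("entry_0",.004),("slot_end_0",.004),("crown_0",.143),("jar_mid",.06),("wash_bottle",0),("beaker",0),("tube_rack",0)]:
        for r in tip_of(t,p): 
            if r["p"]>.2: print(t,np.round(r["point"]),round(r["p"],2),np.round(atz(p,r["point"],z),3))
E
```

```text
{'clock': 0.0, 'joint_pos': array([1.03237704e+00, 3.14013212e-01, 4.49472841e-02, 1.30361937e+00,
       5.84466348e-06, 1.43119433e+00]), 'qvel': array([-0.00114267,  0.00097595, -0.00054924, -0.00043397, -0.00046465,
        0.00109262]), 'tau': array([-2.38214059e-03, -4.80636334e+01,  2.98528469e+01,  1.96297572e-02,
       -5.69292155e-06,  3.46830473e-05]), 'tcp_pos': array([0.22303108, 0.52942516, 0.24138863]), 'orientation': array([-3.16848554e-04,  1.98089642e-01,  9.80183453e-01, -8.89757249e-04]), 'wrist_force': array([ 0.64238925, -0.16049156,  0.10615361]), 'ft_torque': array([-0.07654141,  0.01364959,  0.02520582]), 'grip_force': 0.0, 'finger_gap': 0.08570628182510902}
scene 53.042073132119796 282.562963072979 216.7290853091925 [[0.22, 0.785, -0.578, 1.155], [0.975, -0.172, 0.138, -0.186], [0.009, -0.595, -0.804, 1.049], [0.0, 0.0, 0.0, 1.0]]
screw_0 [317. 294.] 0.76 [0.683 0.024 0.016]
screw_0 [252. 272.] 0.75 [ 0.58  -0.133  0.016]
rail_mid [418. 187.] 0.66 [0.487 0.362 0.151]
entry_0 [396. 241.] 0.78 [0.561 0.303 0.004]
entry_0 [420. 201.] 0.75 [0.437 0.435 0.004]
s
[... 1249 characters left out ...]
0.143]
crown_0 [251. 226.] 0.77 [ 0.421 -0.133  0.143]
crown_0 [391. 273.] 0.73 [ 0.689 -0.408  0.143]
crown_0 [250. 203.] 0.69 [ 0.444 -0.01   0.143]
crown_0 [240. 182.] 0.57 [0.441 0.127 0.143]
crown_0 [376. 250.] 0.41 [ 0.696 -0.314  0.143]
jar_mid [318. 225.] 0.96 [ 0.643 -0.046  0.06 ]
wash_bottle [374. 249.] 0.61 [ 0.798 -0.12   0.   ]
beaker [356. 220.] 0.76 [0.809 0.047 0.   ]
tube_rack [298. 182.] 0.77 [0.707 0.356 0.   ]
wrist 59.61645209252342 280.3810905180524 209.5206626613604 [[0.389, 0.876, 0.284, 0.149], [0.921, -0.37, -0.119, 0.561], [0.0, 0.308, -0.951, 0.374], [0.0, 0.0, 0.0, 1.0]]
entry_0 [267. 362.] 0.76 [0.434 0.422 0.004]
slot_end_0 [264. 343.] 0.66 [0.407 0.43  0.004]
```

```bash
python3 -c "
import cv2
for n in ['scene0','side0']:
    cv2.imwrite('pics/%sb.png'%n,cv2.resize(cv2.imread('pics/%s.png'%n),(800,600)))"
```

```text
(no output)
```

View pics/scene0b.png

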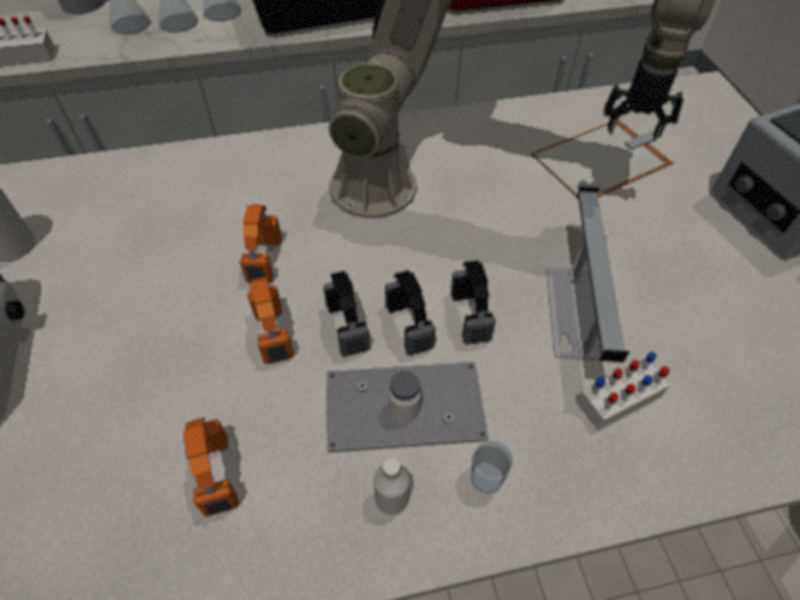

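View pics/side0b.png

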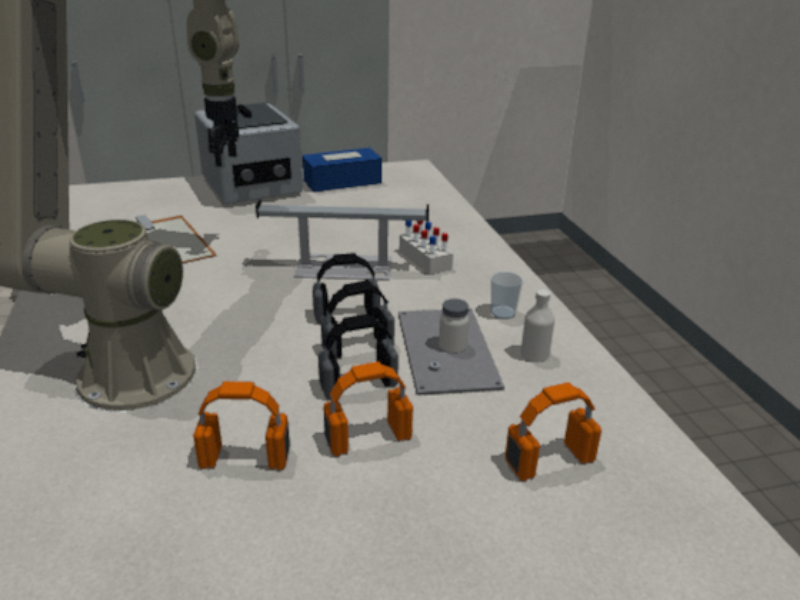

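The pictures show three black ear defenders at about (345,315), (410,310) and (472,300) in the scene view. The other three pairs are orange look-alikes. The jar is on the board at (405,395), with the screws at (362,386) and (448,418). The rail is at (600,275), with its foot plate to the left.

```bash
cat >> h.py <<'E'
def tri(t,cams,near,tol=.05):
    """least-squares point from several views; near = rough 3D guess"""
    A=np.zeros((3,3));b=np.zeros(3);L=[]
    for p in cams:
        q=proj(p,near); r=[x for x in tip_of(t,p) if x["p"]>.2]
        if not r: continue
        x=min(r,key=lambda x:np.hypot(*(np.array(x["point"])-q)))
        if np.hypot(*(np.array(x["point"])-q))>tol*p["f"]/1.0: continue
        o,d=ray(p,x["point"]);d/=np.linalg.norm(d);P=np.eye(3)-np.outer(d,d);A+=P;b+=P@o;L.append((o,P))
    if len(L)<2: return None,len(L)
    X=np.linalg.solve(A,b); return np.round(X,4),np.round([np.linalg.norm(P@(X-o)) for o,P in L],4)
E
python3 - <<'E'
from h import *
c=[cam("scene"),cam("side")]
for t,n in [("jar_mid",(.638,-.054,.06)),("screw_0",(.577,-.130,.0155)),("screw_1",(.687,.026,.0155)),("rail_mid",(.487,.362,.151)),("entry_0",(.561,.295,.004)),("entry_1",(.435,.42,.004)),("slot_end_0",(.54,.305,.004)),("slot_end_1",(.41,.43,.004)),("crown_0",(.445,-.01,.143)),("crown_1",(.45,.125,.143)),("crown_2",(.419,-.138,.143)),("wash_bottle",(.797,-.12,0)),("beaker",(.8,.05,0)),("tube_rack",(.7,.353,0))]:
    print(t,*tri(t,c,np.array(n)))
move((.638,-.054,.20),0)
E
```

```text
jar_mid [ 0.6397 -0.0598  0.0641] [0.0031 0.0031]
screw_0 [ 0.5778 -0.1317  0.02  ] [0.0021 0.0021]
screw_1 [0.6865 0.0145 0.0214] [0.0023 0.0023]
rail_mid [0.4878 0.3621 0.1514] [0.0023 0.0023]
entry_0 [0.564  0.2918 0.0007] [0.0113 0.0113]
entry_1 [ 0.4336  0.4365 -0.0081] [0.006 0.006]
slot_end_0 [0.5485 0.3131 0.0047] [0.0057 0.0057]
slot_end_1 [0.4021 0.4342 0.0007] [0.0071 0.0071]
crown_0 [ 0.4476 -0.0128  0.1467] [0.0005 0.0005]
crown_1 [0.4545 0.1341 0.1464] [0.0037 0.0037]
crown_2 [ 0.4174 -0.1299  0.1423] [0.0022 0.0022]
wash_bottle None 1
beaker [0.8058 0.0521 0.0011] [0.0012 0.0012]
tube_rack [0.7108 0.3507 0.0111] [0.0009 0.0009]
slide [-608.9 -377.1   42.3]
yaw tool x now 157.15049386056958
```

Emit:
jog_arm --moves '[{"slide": [-305,-188,0],"fingers": 0},{"slide": [-305,-188,0]},{"slide": [-305,-188,0]},{"slide": [-305,-188,0]},{"slide": [-305,-188,0]},{"slide": [-305,-188,0]},{"slide": [-305,-188,0]},{"slide": [-305,-188,0]},{"slide": [-305,-188,0]},{"slide": [-305,-188,0]}]'

```text
schema error: expected keys fingers, slide, angular
```

Emit:
jog_arm --moves '[{"slide": [-305,-188,0],"fingers": 0},{"slide": [-305,-188,0]},{"slide": [-305,-188,0]},{"slide": [-305,-188,0]},{"slide": [-305,-188,0]},{"slide": [-305,-188,0]},{"slide": [-305,-188,0]},{"slide": [-305,-188,0]},{"slide": [-305,-188,0]},{"slide": [-305,-188,0]}]'

```text
schema error: expected keys fingers, slide, angular
```

Run:
```python
from h import *
p=cam("wrist");save(p,"w1.png");print(get_state()["tcp_pos"],get_state()["clock"])
for t,z in [("jar_mid",.06),("screw_0",.0155)]:
    for r in tip_of(t,p):
        if r["p"]>.2: print(t,np.round(r["point"]),round(r["p"],2),np.round(atz(p,r["point"],z),4))
move((.638,-.057,.075),0)
```

```text
[0.22332154 0.52990331 0.24231453] 3.05
slide [-610.  -379.9  167.3]
yaw tool x now 157.1522063914951
```

Emit:
jog_arm --moves '[{"slide": [-305,-188,0],"fingers": 0,"angular": [0,0,0]},{"slide": [-305,-188,0],"fingers": 0,"angular": [0,0,0]},{"slide": [-305,-188,0],"fingers": 0,"angular": [0,0,0]},{"slide": [-305,-188,0],"fingers": 0,"angular": [0,0,0]},{"slide": [-305,-188,0],"fingers": 0,"angular": [0,0,0]},{"slide": [-305,-188,0],"fingers": 0,"angular": [0,0,0]},{"slide": [-305,-188,0],"fingers": 0,"angular": [0,0,0]},{"slide": [-305,-188,0],"fingers": 0,"angular": [0,0,0]},{"slide": [-305,-188,0],"fingers": 0,"angular": [0,0,0]},{"slide": [-305,-188,0],"fingers": 0,"angular": [0,0,0]}]'

```text
clock: 3.98
tcp_pos: [0.4342, 0.2346, 0.2424]
orientation: [0.001, 0.201, 0.98, -0.0]
wrist_force: [-0.5, 0.3, -0.2]
finger_gap: 0.0854
grip_force: 0.0
```

Emit:
jog_arm --moves '[{"slide": [-305,-188,0],"fingers": 0,"angular": [0,0,0]},{"slide": [-305,-188,0],"fingers": 0,"angular": [0,0,0]},{"slide": [-305,-188,0],"fingers": 0,"angular": [0,0,0]},{"slide": [-305,-188,0],"fingers": 0,"angular": [0,0,0]},{"slide": [-305,-188,0],"fingers": 0,"angular": [0,0,0]},{"slide": [-305,-188,0],"fingers": 0,"angular": [0,0,0]},{"slide": [-305,-188,0],"fingers": 0,"angular": [0,0,0]},{"slide": [-305,-188,0],"fingers": 0,"angular": [0,0,0]},{"slide": [-305,-188,0],"fingers": 0,"angular": [0,0,0]},{"slide": [-305,-188,0],"fingers": 0,"angular": [0,0,0]}]'

```text
clock: 4.82
tcp_pos: [0.642, -0.0577, 0.2409]
orientation: [0.0, 0.2, 0.98, -0.0]
wrist_force: [-0.7, 0.2, 1.0]
finger_gap: 0.0854
grip_force: 0.0
```

Run:
```python
from h import *
p=cam("wrist");save(p,"w1.png");print(get_state()["tcp_pos"],get_state()["clock"])
for t,z in [("jar_mid",.06),("screw_0",.0155)]:
    for r in tip_of(t,p):
        if r["p"]>.2: print(t,np.round(r["point"]),round(r["p"],2),np.round(atz(p,r["point"],z),4))
move((.638,-.057,.075),0)
```

```text
[ 0.6404555  -0.05542481  0.24109268] 4.8667
screw_0 [180. 142.] 0.76 [ 0.5732 -0.1339  0.0155]
screw_0 [364. 176.] 0.7 [0.6756 0.0185 0.0155]
slide [ -0.9  -4.3 166.9]
yaw tool x now 157.14909157723142
```

View pics/w1.png

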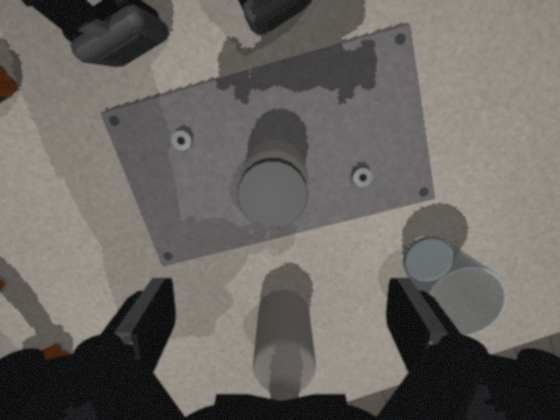

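The jar's top is at (272,193) and the screws are at (181,141) and (362,177). The board's corner bolts are at (114,121), (400,39), (423,192) and (168,256).

```bash
cat > g.py <<'E'
from h import *
p=cam("wrist")
print("jar",atz(p,(272,193),.11))
P=[atz(p,c,.010)[:2] for c in [(114,121),(400,39),(423,192),(168,256)]]
print(np.round(P,4),"centre",np.mean(P,0))
for a,b in [(0,1),(3,2),(0,3),(1,2)]: d=P[b]-P[a];print(np.hypot(*d),np.degrees(np.arctan2(d[1],d[0])))
for c in [(181,141),(362,177)]: print(atz(p,c,.021))
E
python3 g.py
```

```text
jar [ 0.62917871 -0.05559169  0.11      ]
[[ 0.5278 -0.1806]
 [ 0.5658  0.0958]
 [ 0.7128  0.0749]
 [ 0.6746 -0.2005]] centre [ 0.62025665 -0.05259815]
0.2789408957590374 82.17504203770967
0.2780754692565235 82.10688537105752
0.14818049520578402 -7.72155168295062
0.14851224549008518 -8.055739376586228
[ 0.56988035 -0.12657031  0.021     ]
[0.67025234 0.02100671 0.021     ]
```

Run:
```python
from h import *
for i in range(2):
    s=get_state();p=cam("wrist");print(s["clock"],s["tcp_pos"],s["qvel"].round(3),rot(s["orientation"]).as_matrix()[:,2].round(4))
    for r in tip_of("screw_0",p)[:2]: print(np.round(r["point"],1),np.round(atz(p,r["point"],.0155),4))
save(p,"w2.png"); a=cv2.imread("pics/w1.png").astype(int);b=cv2.imread("pics/w2.png").astype(int);print(abs(a-b).mean())
print(cv2.phaseCorrelate(a.mean(2),b.mean(2)))
print(p["W"].round(3).tolist())
```

```text
5.0167 [ 0.63881513 -0.05227515  0.24218127] [ 0.014 -0.014 -0.006 -0.002 -0.002 -0.002] [-8.e-04  7.e-04 -1.e+00]
[357.6 180.5] [0.6734 0.0171 0.0155]
[180.9 144.8] [ 0.5731 -0.1296  0.0155]
5.1167 [ 0.63883228 -0.05188424  0.24269014] [ 0.    -0.005  0.    -0.001 -0.002 -0.002] [ 0.e+00  3.e-04 -1.e+00]
[180.4 147.3] [ 0.5754 -0.1311  0.0155]
[356.7 179.1] [0.672  0.0171 0.0155]
6.370593820861678
((0.08848479588579039, 0.009814987876836767), 0.4759257966073118)
[[0.387, 0.877, 0.284, 0.565], [0.922, -0.369, -0.119, -0.021], [0.001, 0.308, -0.951, 0.374], [0.0, 0.0, 0.0, 1.0]]
```

Run:
```python
from h import *
s=get_state();p=cam("wrist")
g=cv2.medianBlur(cv2.cvtColor(p["color"],cv2.COLOR_RGB2GRAY),3)
for c in cv2.HoughCircles(g,cv2.HOUGH_GRADIENT,1,20,param1=80,param2=22,minRadius=28,maxRadius=42)[0][:4]: print(c,atz(p,c[:2],.11).round(4))
for c in cv2.HoughCircles(g,cv2.HOUGH_GRADIENT,1,20,param1=80,param2=14,minRadius=7,maxRadius=14)[0][:8]: print(c,atz(p,c[:2],.021).round(4))
move((.635,-.058,.068))
```

```text
[266.5 198.5  35.4] [ 0.6319 -0.0605  0.11  ]
[463.5 304.5  30.2] [0.7791 0.0536 0.11  ]
[279.5 368.5  31.3] [ 0.7798 -0.1121  0.11  ]
[177.5 144.5   9.6] [ 0.572 -0.131  0.021]
[357.5 182.5   9.6] [0.6743 0.0159 0.021 ]
slide [  1.7  -6.9 174.9]
```

Emit:
jog_arm --moves '[{"slide": [3,-10,60],"fingers": 0,"angular": [0,0,0]},{"slide": [3,-10,100],"fingers": 0,"angular": [0,0,0]},{"slide": [3,-10,140],"fingers": 0,"angular": [0,0,0]},{"slide": [3,-10,174],"fingers": 0,"angular": [0,0,0]},{"slide": [3,-10,174],"fingers": 0,"angular": [0,0,0]},{"slide": [3,-10,174],"fingers": 0,"angular": [0,0,0]},{"slide": [3,-10,174],"fingers": 0.5,"angular": [0,0,0]},{"slide": [3,-10,174],"fingers": 0.5,"angular": [0,0,0]},{"slide": [3,-10,174],"fingers": 0.5,"angular": [0,0,0]},{"slide": [3,-10,174],"fingers": 0.5,"angular": [0,0,0]}]' --squeeze 40

```text
clock: 6.1
tcp_pos: [0.6354, -0.0617, 0.0724]
orientation: [0.003, 0.198, 0.98, 0.0]
wrist_force: [-0.4, 0.8, 6.8]
finger_gap: 0.058
grip_force: 43.4
```

Emit:
jog_arm --moves '[{"slide": [0,0,0],"fingers": 0.5,"angular": [0,0,0]},{"slide": [0,0,0],"fingers": 0.5,"angular": [0,0,0]},{"slide": [0,0,-30],"fingers": 0.5,"angular": [0,0,0]},{"slide": [0,0,-60],"fingers": 0.5,"angular": [0,0,0]},{"slide": [0,0,-60],"fingers": 0.5,"angular": [0,0,0]}]'

```text
clock: 6.52
tcp_pos: [0.637, -0.0623, 0.1365]
orientation: [0.006, 0.198, 0.98, -0.0]
wrist_force: [2.1, -0.6, -2.1]
finger_gap: 0.0581
grip_force: 45.1
```

Run:
```python
from h import *
move((.555,-.325,.13)); print(get_state()["grip_force"])
```

```text
slide [ -26.3 -273.9    6.2]
45.13766650500571
```

Emit:
jog_arm --moves '[{"slide": [-6,-68,0],"fingers": 0.5,"angular": [0,0,0]},{"slide": [-9,-100,0],"fingers": 0.5,"angular": [0,0,0]},{"slide": [-18,-190,0],"fingers": 0.5,"angular": [0,0,0]},{"slide": [-26,-274,0],"fingers": 0.5,"angular": [0,0,0]},{"slide": [-26,-274,0],"fingers": 0.5,"angular": [0,0,0]},{"slide": [-26,-274,0],"fingers": 0.5,"angular": [0,0,0]},{"slide": [-26,-274,0],"fingers": 0.5,"angular": [0,0,0]},{"slide": [-26,-274,0],"fingers": 0.5,"angular": [0,0,0]},{"slide": [-26,-274,0],"fingers": 0.5,"angular": [0,0,0]},{"slide": [-26,-274,20],"fingers": 0.5,"angular": [0,0,0]}]'

```text
clock: 7.35
tcp_pos: [0.5528, -0.3259, 0.1129]
orientation: [0.004, 0.198, 0.98, -0.002]
wrist_force: [0.7, -0.6, -3.1]
finger_gap: 0.0582
grip_force: 45.2
```

Emit:
jog_arm --moves '[{"slide": [0,0,20],"fingers": 0.5,"angular": [0,0,0]},{"slide": [0,0,36],"fingers": 0.5,"angular": [0,0,0]},{"slide": [0,0,40],"fingers": 0.5,"angular": [0,0,0]},{"slide": [0,0,40],"fingers": 0.5,"angular": [0,0,0]},{"slide": [0,0,40],"fingers": 0.5,"angular": [0,0,0]},{"slide": [0,0,40],"fingers": 0.5,"angular": [0,0,0]}]'

```text
clock: 7.85
tcp_pos: [0.5515, -0.3241, 0.0698]
orientation: [0.001, 0.198, 0.98, -0.0]
wrist_force: [0.4, 0.3, -2.6]
finger_gap: 0.0581
grip_force: 45.2
```

Emit:
jog_arm --moves '[{"slide": [0,0,5],"fingers": 0.5,"angular": [0,0,0]},{"slide": [0,0,8],"fingers": 0.5,"angular": [0,0,0]},{"slide": [0,0,9],"fingers": 0.5,"angular": [0,0,0]},{"slide": [0,0,9],"fingers": 0.5,"angular": [0,0,0]}]'

```text
clock: 8.18
tcp_pos: [0.5514, -0.3247, 0.0624]
orientation: [0.002, 0.198, 0.98, -0.001]
wrist_force: [-2.6, 2.4, 11.3]
finger_gap: 0.0577
grip_force: 46.5
```

Emit:
jog_arm --moves '[{"slide": [0,0,8],"fingers": 0,"angular": [0,0,0]},{"slide": [0,0,8],"fingers": 0,"angular": [0,0,0]},{"slide": [0,0,8],"fingers": 0,"angular": [0,0,0]},{"slide": [0,0,-32],"fingers": 0,"angular": [0,0,0]},{"slide": [0,0,-72],"fingers": 0,"angular": [0,0,0]},{"slide": [0,0,-112],"fingers": 0,"angular": [0,0,0]},{"slide": [0,0,-152],"fingers": 0,"angular": [0,0,0]},{"slide": [0,0,-180],"fingers": 0,"angular": [0,0,0]},{"slide": [0,0,-180],"fingers": 0,"angular": [0,0,0]},{"slide": [0,0,-180],"fingers": 0,"angular": [0,0,0]}]'

```text
clock: 9.02
tcp_pos: [0.5515, -0.325, 0.242]
orientation: [0.002, 0.198, 0.98, -0.001]
wrist_force: [0.2, 0.2, -0.2]
finger_gap: 0.0852
grip_force: 0.0
```

Emit:
jog_arm --moves '[{"slide": [0,0,0],"fingers": 0,"angular": [0,0,0]},{"slide": [0,0,0],"fingers": 0,"angular": [0,0,0]},{"slide": [0,0,0],"fingers": 0,"angular": [0,0,0]},{"slide": [0,0,0],"fingers": 0,"angular": [0,0,0]}]'

```text
clock: 9.35
tcp_pos: [0.5498, -0.3237, 0.2376]
orientation: [-0.001, 0.198, 0.98, 0.001]
wrist_force: [-0.2, -0.5, 0.4]
finger_gap: 0.085
grip_force: 0.0
```

Run:
```python
from h import *
w=cam("wrist");c=[cam("scene"),cam("side")];print(get_state()["tcp_pos"])
g=cv2.medianBlur(cv2.cvtColor(w["color"],cv2.COLOR_RGB2GRAY),3)
for k in cv2.HoughCircles(g,cv2.HOUGH_GRADIENT,1,20,param1=80,param2=22,minRadius=28,maxRadius=42)[0][:4]: print(k,atz(w,k[:2],.10).round(4))
print(tri("jar_mid",c,np.array((.55,-.325,.05))))
for q in c: print([(np.round(r["point"]),round(r["p"],2),atz(q,r["point"],.05).round(4)) for r in tip_of("jar_mid",q)])
for t,n in [("screw_0",(.577,-.130,.0155)),("screw_1",(.687,.016,.0155))]: print(tri(t,c,np.array(n)),[[atz(q,r["point"],.0155).round(4) for r in tip_of(t,q)] for q in c])
move((.63,-.06,.22));save(c[0],"s2.png")
```

```text
[ 0.55013951 -0.32394928  0.23846245]
[279.5 199.5  34.2] [ 0.5481 -0.3237  0.1   ]
(array([ 0.5546, -0.3299,  0.0544]), array([0.0007, 0.0007]))
[(array([178., 271.]), 0.97, array([ 0.5526, -0.331 ,  0.05  ]))]
[(array([321., 291.]), 0.66, array([ 0.5562, -0.3241,  0.05  ]))]
(None, 1) [[array([0.681 , 0.0168, 0.0155]), array([ 0.5702, -0.1297,  0.0155])], [array([0.6929, 0.0164, 0.0155])]]
(array([0.6875, 0.0129, 0.0213]), array([0.0043, 0.0043])) [[array([0.681 , 0.0168, 0.0155]), array([ 0.5702, -0.1297,  0.0155])], [array([0.6929, 0.0164, 0.0155])]]
slide [ 29.2 274.3  19.4]
```

Emit:
jog_arm --moves '[{"slide": [29,274,19],"fingers": 0,"angular": [0,0,0]},{"slide": [29,274,19],"fingers": 0,"angular": [0,0,0]},{"slide": [29,274,19],"fingers": 0,"angular": [0,0,0]},{"slide": [29,274,19],"fingers": 0,"angular": [0,0,0]},{"slide": [29,274,19],"fingers": 0,"angular": [0,0,0]},{"slide": [29,274,19],"fingers": 0,"angular": [0,0,0]},{"slide": [29,274,19],"fingers": 0,"angular": [0,0,0]},{"slide": [29,274,19],"fingers": 0,"angular": [0,0,0]},{"slide": [29,274,19],"fingers": 0,"angular": [0,0,0]},{"slide": [29,274,19],"fingers": 0,"angular": [0,0,0]}]'

```text
clock: 10.93
tcp_pos: [0.63, -0.0606, 0.2203]
orientation: [0.0, 0.198, 0.98, -0.0]
wrist_force: [0.1, -0.0, 0.5]
finger_gap: 0.0853
grip_force: 0.0
```

Emit:
jog_arm --moves '[{"slide": [0,0,0],"fingers": 0,"angular": [0,0,0]},{"slide": [0,0,0],"fingers": 0,"angular": [0,0,0]},{"slide": [0,0,0],"fingers": 0,"angular": [0,0,0]},{"slide": [0,0,0],"fingers": 0,"angular": [0,0,0]},{"slide": [0,0,0],"fingers": 0,"angular": [0,0,0]},{"slide": [0,0,0],"fingers": 0,"angular": [0,0,0]}]'

```text
clock: 11.43
tcp_pos: [0.63, -0.0608, 0.2203]
orientation: [0.0, 0.198, 0.98, 0.0]
wrist_force: [-0.8, 0.2, -0.3]
finger_gap: 0.0854
grip_force: 0.0
```

Run:
```python
from h import *
for i in range(2):
    w=cam("wrist");print(get_state()["tcp_pos"])
    g=cv2.medianBlur(cv2.cvtColor(w["color"],cv2.COLOR_RGB2GRAY),3)
    P=[]
    for k in cv2.HoughCircles(g,cv2.HOUGH_GRADIENT,1,20,param1=80,param2=14,minRadius=7,maxRadius=14)[0][:8]: print(k,atz(w,k[:2],.021).round(4))
    print([atz(w,r["point"],.0155).round(4) for r in tip_of("screw_0",w)])
save(w,"w3.png")
move((.487,.362,.26),0)
```

```text
[ 0.62997091 -0.06065612  0.22033947]
[373.5 192.5   9.6] [0.6733 0.0153 0.021 ]
[183.5 154.5  10.6] [ 0.5724 -0.1318  0.021 ]
[array([0.6737, 0.0195, 0.0155]), array([ 0.5741, -0.1332,  0.0155])]
[ 0.63001133 -0.06044616  0.22029182]
[183.5 154.5  10. ] [ 0.5724 -0.1315  0.021 ]
[373.5 193.5  10. ] [0.6742 0.0153 0.021 ]
[array([0.6737, 0.0158, 0.0155]), array([ 0.5729, -0.1324,  0.0155])]
slide [295.8 333.7 -39.7]
yaw tool x now 157.14886859316388
```

View pics/w3.png

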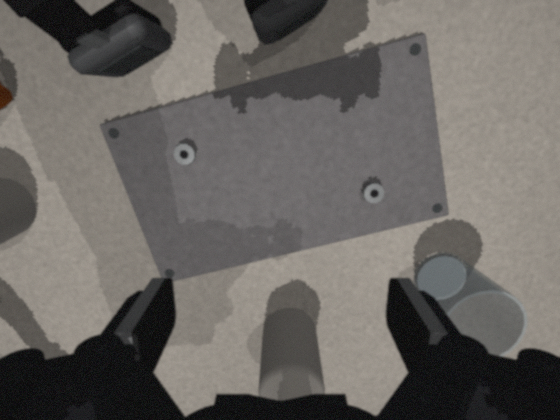

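Board view: the screws are at (184,154) and (373,193) and the board is clear. I now go to the rail.

Emit:
jog_arm --moves '[{"slide": [296,334,-40],"fingers": 0,"angular": [0,0,-3]},{"slide": [296,334,-40],"fingers": 0,"angular": [0,0,-3]},{"slide": [296,334,-40],"fingers": 0,"angular": [0,0,-3]},{"slide": [296,334,-40],"fingers": 0,"angular": [0,0,-3]},{"slide": [296,334,-40],"fingers": 0,"angular": [0,0,-3]},{"slide": [296,334,-40],"fingers": 0,"angular": [0,0,-3]},{"slide": [296,334,-40],"fingers": 0,"angular": [0,0,-3]},{"slide": [296,334,-40],"fingers": 0,"angular": [0,0,-3]},{"slide": [296,334,-40],"fingers": 0,"angular": [0,0,-3]},{"slide": [296,334,-40],"fingers": 0,"angular": [0,0,-3]}]'

```text
clock: 12.47
tcp_pos: [0.4959, 0.3347, 0.258]
orientation: [0.0, 0.172, 0.985, 0.0]
wrist_force: [0.5, -0.0, -0.8]
finger_gap: 0.0853
grip_force: 0.0
```

Run:
```python
from h import *
move((.487,.362,.26),0)
```

```text
slide [17.7 22.7 -2. ]
yaw tool x now 160.16075314836138
```

Emit:
jog_arm --moves '[{"slide": [18,23,-2],"fingers": 0,"angular": [0,0,0]},{"slide": [18,23,-2],"fingers": 0,"angular": [0,0,0]},{"slide": [18,23,-2],"fingers": 0,"angular": [0,0,0]},{"slide": [18,23,-2],"fingers": 0,"angular": [0,0,0]},{"slide": [18,23,-2],"fingers": 0,"angular": [0,0,0]},{"slide": [18,23,-2],"fingers": 0,"angular": [0,0,0]},{"slide": [18,23,-2],"fingers": 0,"angular": [0,0,0]},{"slide": [18,23,-2],"fingers": 0,"angular": [0,0,0]}]'

```text
clock: 13.13
tcp_pos: [0.4884, 0.3595, 0.2595]
orientation: [-0.0, 0.173, 0.985, 0.0]
wrist_force: [-0.3, -0.3, 1.1]
finger_gap: 0.0855
grip_force: 0.0
```

Run:
```python
from h import *
p=cam("wrist");save(p,"w4.png");s=get_state();print(s["tcp_pos"],s["joint_pos"].round(2))
for t,z in [("rail_mid",.151),("entry_0",.004),("slot_end_0",.004)]:
    for r in tip_of(t,p):
        if r["p"]>.2: print(t,np.round(r["point"]),round(r["p"],2),np.round(atz(p,r["point"],z),4))
```

```text
[0.48830072 0.35969953 0.25954868] [0.5  0.37 0.17 1.37 0.   0.85]
rail_mid [288. 204.] 0.7 [0.4838 0.3665 0.151 ]
entry_0 [322.  97.] 0.85 [0.4329 0.4238 0.004 ]
entry_0 [249. 247.] 0.64 [0.5615 0.2947 0.004 ]
slot_end_0 [322.  68.] 0.75 [0.4072 0.4324 0.004 ]
slot_end_0 [253. 223.] 0.59 [0.535  0.3093 0.004 ]
```

View pics/w4.png

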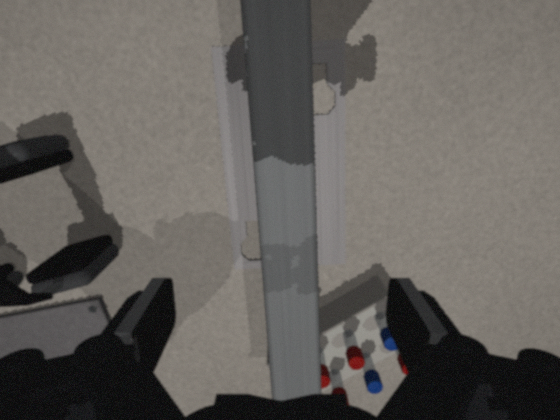

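The rail's edges run from (247,80) to (272,395) and from (311,80) to (319,395). The entry holes are at (322,97) and (250,247).

Run:
```python
from h import *
p=cam("wrist")
P=[atz(p,c,.16)[:2] for c in [(247,80),(270,370),(311,80),(319,370)]]
for a,b in [(0,1),(2,3)]: d=P[a]-P[b];print(np.degrees(np.arctan2(d[1],d[0]))-90,P[a],P[b])
u=P[0]-P[1];u/=np.hypot(*u);n=np.array([-u[1],u[0]]);print("width",(P[0]-P[2])@n,(P[1]-P[3])@n)
g=cv2.cvtColor(p["color"],cv2.COLOR_RGB2GRAY)
for l in cv2.createLineSegmentDetector().detect(g)[0][:,0]:
    if np.hypot(l[2]-l[0],l[3]-l[1])>60 and 200<l[0]<360: 
        a,b=atz(p,l[:2],.16),atz(p,l[2:],.16);d=b-a;print(l.round(1),(np.degrees(np.arctan2(d[1],d[0]))%180-90).round(2), ((np.array(a[:2])-[.483,.364])@[np.cos(np.radians(71)),np.sin(np.radians(71))]).round(4))
move((.4835,.364,.165),0)
```

```text
73.28822657682522 [0.40001609 0.37084273] [0.60283397 0.30994902]
73.23000327813895 [0.41299283 0.40665692] [0.6157512  0.34555639]
width 0.03803308074706796 0.037817888126888646
[311.7  84.3 317.5 285.6] 73.34 0.018
[258.5 255.7 246.4  93.1] 72.93 -0.0176
[318.7 389.3 314.9 293.1] 73.77 0.0259
[264.5 329.5 259.4 261.9] 72.99 -0.0153
[311.6 231.9 309.9 165.6] 73.01 0.0189
slide [ 5.5  2.  94.6]
yaw tool x now 160.12824952518835
```

Emit:
jog_arm --moves '[{"slide": [6,3,40],"fingers": 0,"angular": [0,0,-3]},{"slide": [6,3,75],"fingers": 0,"angular": [0,0,-3]},{"slide": [6,3,100],"fingers": 0,"angular": [0,0,-3]},{"slide": [6,3,113],"fingers": 0,"angular": [0,0,-3]},{"slide": [6,3,113],"fingers": 0,"angular": [0,0,-3]},{"slide": [6,3,113],"fingers": 0,"angular": [0,0,-3]},{"slide": [6,3,113],"fingers": 0,"angular": [0,0,-3]}]'

```text
clock: 13.97
tcp_pos: [0.484, 0.3658, 0.1479]
orientation: [0.001, 0.147, 0.989, 0.001]
wrist_force: [-0.2, 0.3, 0.2]
finger_gap: 0.0853
grip_force: 0.0
```

Emit:
jog_arm --moves '[{"slide": [0,0,0],"fingers": 0.7,"angular": [0,0,0]},{"slide": [0,0,0],"fingers": 0.7,"angular": [0,0,0]},{"slide": [0,0,0],"fingers": 0.7,"angular": [0,0,0]},{"slide": [0,0,0],"fingers": 0.7,"angular": [0,0,0]},{"slide": [0,0,0],"fingers": 0.7,"angular": [0,0,0]},{"slide": [0,0,0],"fingers": 0.7,"angular": [0,0,0]},{"slide": [0,0,0],"fingers": 0.7,"angular": [0,0,0]}]' --squeeze 80

```text
clock: 14.55
tcp_pos: [0.4836, 0.3652, 0.1477]
orientation: [0.001, 0.147, 0.989, 0.0]
wrist_force: [-1.6, -3.2, 5.9]
finger_gap: 0.0382
grip_force: 82.0
```

Emit:
jog_arm --moves '[{"slide": [0,0,-15],"fingers": 0.7,"angular": [0,0,0]},{"slide": [0,0,-40],"fingers": 0.7,"angular": [0,0,0]},{"slide": [0,0,-70],"fingers": 0.7,"angular": [0,0,0]},{"slide": [0,0,-100],"fingers": 0.7,"angular": [0,0,0]},{"slide": [0,0,-130],"fingers": 0.7,"angular": [0,0,0]},{"slide": [0,0,-160],"fingers": 0.7,"angular": [0,0,0]},{"slide": [0,0,-180],"fingers": 0.7,"angular": [0,0,0]},{"slide": [0,0,-180],"fingers": 0.7,"angular": [0,0,0]},{"slide": [0,0,-180],"fingers": 0.7,"angular": [0,0,0]},{"slide": [0,0,-180],"fingers": 0.7,"angular": [0,0,0]}]'

```text
clock: 15.38
tcp_pos: [0.4826, 0.365, 0.3238]
orientation: [-0.002, 0.146, 0.989, -0.001]
wrist_force: [0.9, -0.7, -5.5]
finger_gap: 0.0389
grip_force: 82.2
```

Run:
```python
from h import *
s=get_state();p=cam("wrist");save(p,"w5.png");print(s["tcp_pos"],s["wrist_force"],s["ft_torque"])
Rm=rot(s["orientation"]);dz=s["tcp_pos"][2]-.1477
for t,z in [("entry_0",.004),("slot_end_0",.004),("rail_mid",.151)]:
    for r in tip_of(t,p):
        if r["p"]>.2: X=atz(p,r["point"],z+dz);print(t,np.round(r["point"]),round(r["p"],2),X.round(4),"tool",Rm.inv().apply(X-s["tcp_pos"]).round(4))
```

```text
[0.4825762  0.36502637 0.32384779] [ 0.86072739 -0.73225413 -5.50967244] [-0.04890566  0.11890568  0.01063565]
slot_end_0 [232. 276.] 0.87 [0.535  0.3067 0.1801] tool [-0.0675 -0.0402  0.1436]
slot_end_0 [337.  69.] 0.8 [0.403  0.4301 0.1801] tool [0.0947 0.0396 0.1439]
rail_mid [279. 304.] 0.71 [0.4837 0.3642 0.3271] tool [-0.0014 -0.0005 -0.0033]
```

View pics/w5.png

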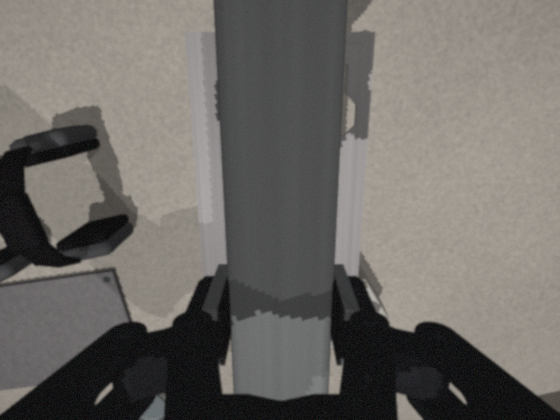

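Run:
```python
from h import *
move((.6255,-.042,.324),0)
```

```text
slide [-254.8 -348.1    0.6]
yaw tool x now 163.14823600795094
```

Emit:
jog_arm --moves '[{"slide": [-8,-11,0],"fingers": 0.7,"angular": [0,0,3]},{"slide": [-22,-30,0],"fingers": 0.7,"angular": [0,0,7]},{"slide": [-40,-54,0],"fingers": 0.7,"angular": [0,0,12]},{"slide": [-60,-82,0],"fingers": 0.7,"angular": [0,0,18]},{"slide": [-80,-109,0],"fingers": 0.7,"angular": [0,0,24]},{"slide": [-98,-133,0],"fingers": 0.7,"angular": [0,0,30]},{"slide": [-116,-158,0],"fingers": 0.7,"angular": [0,0,36]},{"slide": [-134,-183,0],"fingers": 0.7,"angular": [0,0,42]},{"slide": [-152,-207,0],"fingers": 0.7,"angular": [0,0,48]},{"slide": [-168,-230,0],"fingers": 0.7,"angular": [0,0,54]}]'

```text
clock: 16.42
tcp_pos: [0.5775, 0.0948, 0.3255]
orientation: [-0.0, 0.582, 0.813, -0.0]
wrist_force: [0.3, 0.1, -6.3]
finger_gap: 0.0387
grip_force: 82.2
```

Run:
```python
from h import *
move((.6255,-.042,.324),0); print(get_state()["joint_pos"].round(2))
```

```text
slide [-145.     1.3    1.5]
yaw tool x now 108.82712671871239
[ 0.03  0.33  0.27  1.51 -0.    1.27]
```

Emit:
jog_arm --moves '[{"slide": [-22,0,0],"fingers": 0.7,"angular": [0,0,5]},{"slide": [-46,0,0],"fingers": 0.7,"angular": [0,0,10]},{"slide": [-70,0,0],"fingers": 0.7,"angular": [0,0,15]},{"slide": [-95,1,0],"fingers": 0.7,"angular": [0,0,20]},{"slide": [-118,1,0],"fingers": 0.7,"angular": [0,0,24]},{"slide": [-136,1,0],"fingers": 0.7,"angular": [0,0,26]},{"slide": [-145,1,0],"fingers": 0.7,"angular": [0,0,27]},{"slide": [-145,1,0],"fingers": 0.7,"angular": [0,0,27]},{"slide": [-145,1,0],"fingers": 0.7,"angular": [0,0,27]},{"slide": [-145,1,0],"fingers": 0.7,"angular": [0,0,27]}]'

```text
clock: 17.25
tcp_pos: [0.6254, -0.0391, 0.3263]
orientation: [-0.001, 0.753, 0.658, -0.0]
wrist_force: [-0.7, -0.0, -5.8]
finger_gap: 0.0389
grip_force: 82.2
```

Emit:
jog_arm --moves '[{"slide": [0,0,40],"fingers": 0.7,"angular": [0,0,0]},{"slide": [0,0,80],"fingers": 0.7,"angular": [0,0,0]},{"slide": [0,0,110],"fingers": 0.7,"angular": [0,0,0]},{"slide": [0,0,130],"fingers": 0.7,"angular": [0,0,0]},{"slide": [0,0,135],"fingers": 0.7,"angular": [0,0,0]},{"slide": [0,0,135],"fingers": 0.7,"angular": [0,0,0]},{"slide": [0,0,135],"fingers": 0.7,"angular": [0,0,0]},{"slide": [0,0,135],"fingers": 0.7,"angular": [0,0,0]},{"slide": [0,0,135],"fingers": 0.7,"angular": [0,0,0]}]'

```text
clock: 18.0
tcp_pos: [0.6272, -0.0401, 0.194]
orientation: [0.002, 0.754, 0.657, 0.001]
wrist_force: [0.6, 0.6, -4.6]
finger_gap: 0.0387
grip_force: 82.4
```

Run:
```python
from h import *
move((.6255,-.042,.1577),0)
s=get_state();print(s["tcp_pos"])
for n in ["wrist","side","scene"]:
    p=cam(n);save(p,n+"6.png")
    for t in ["screw_0","entry_0","slot_end_0"]:
        print(n,t,[(np.round(r["point"],1),round(r["p"],2),atz(p,r["point"],.0155 if t[1]=="c" else .034).round(4)) for r in tip_of(t,p) if r["p"]>.3])
```

```text
slide [-2.1 -1.6 36.3]
yaw tool x now 82.17275268886343
[ 0.62724242 -0.04012401  0.19396646]
wrist screw_0 [(array([329.6, 110. ]), 0.59, array([0.6754, 0.0181, 0.0155]))]
wrist entry_0 [(array([335.1, 115.1]), 0.96, array([0.6769, 0.015 , 0.034 ]))]
wrist slot_end_0 [(array([232.9, 271.9]), 0.82, array([ 0.575 , -0.1068,  0.034 ])), (array([334.5,  71.9]), 0.78, array([0.6793, 0.0462, 0.034 ]))]
side screw_0 [(array([301.4, 255. ]), 0.89, array([ 0.5701, -0.1205,  0.0155]))]
side entry_0 [(array([320.6, 216.6]), 0.94, array([0.684 , 0.0419, 0.034 ])), (array([304.4, 246.4]), 0.83, array([ 0.5827, -0.1067,  0.034 ])), (array([320.8, 287.4]), 0.32, array([ 0.5672, -0.2929,  0.034 ]))]
side slot_end_0 [(array([300.9, 240.3]), 0.84, array([ 0.5823, -0.074 ,  0.034 ])), (array([318.2, 210.4]), 0.78, array([0.6895, 0.0811, 0.034 ]))]
scene screw_0 [(array([255.2, 272.6]), 0.97, array([ 0.583 , -0.1261,  0.0155])), (array([314.6, 296.1]), 0.69, array([0.6876, 0.0164, 0.0155]))]
scene entry_0 [(array([314.1, 286.4]), 0.72, array([0.6683, 0.019 , 0.034 ])), (array([254.9, 263. ]), 0.7, array([ 0.5633, -0.1225,  0.034 ]))]
scene slot_end_0 [(array([265. , 264.3]), 0.93, array([ 0.5734, -0.096 ,  0.034 ])), (array([255.3, 271.4]), 0.35, array([ 0.5896, -0.1263,  0.034 ]))]
```

Run:
```python
import cv2
a=cv2.imread('pics/wrist6.png');b=cv2.imread('pics/side6.png')
c=cv2.resize(a[50:310,190:380],None,fx=2.1,fy=2.1,interpolation=3);d=cv2.resize(b[180:310,220:400],None,fx=2.2,fy=2.2,interpolation=3)
import numpy as np
h=max(c.shape[0],d.shape[0]);o=np.zeros((h,c.shape[1]+d.shape[1],3),np.uint8);o[:c.shape[0],:c.shape[1]]=c;o[:d.shape[0],c.shape[1]:]=d;cv2.imwrite('pics/c6.png',o);print(o.shape)
```

```text
(546, 795, 3)
```

View pics/c6.png

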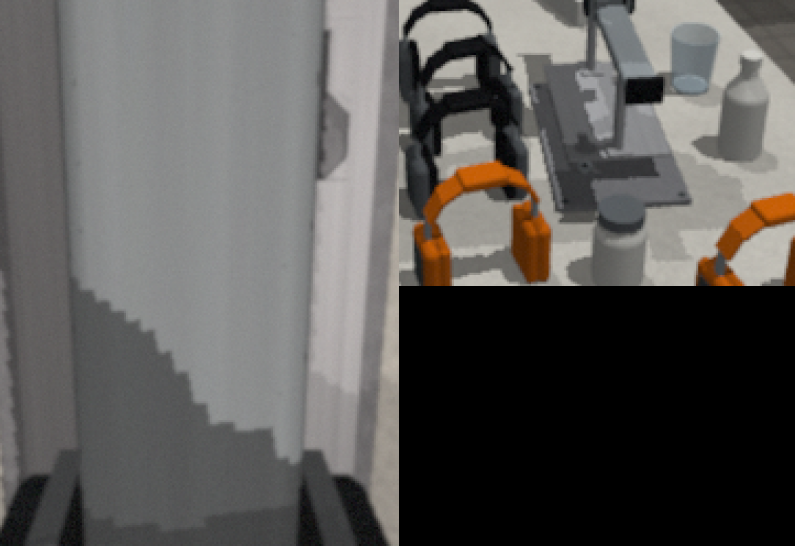

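Emit:
jog_arm --moves '[{"slide": [0,0,5],"fingers": 0.7,"angular": [0,0,0]},{"slide": [0,0,10],"fingers": 0.7,"angular": [0,0,0]},{"slide": [0,0,15],"fingers": 0.7,"angular": [0,0,0]},{"slide": [0,0,15],"fingers": 0.7,"angular": [0,0,0]},{"slide": [0,0,15],"fingers": 0.7,"angular": [0,0,0]},{"slide": [0,0,15],"fingers": 0.7,"angular": [0,0,0]}]'

```text
clock: 19.1
tcp_pos: [0.6258, -0.0401, 0.1763]
orientation: [-0.0, 0.754, 0.657, -0.0]
wrist_force: [-0.7, 0.6, -5.7]
finger_gap: 0.0382
grip_force: 82.4
```

Run:
```python
from h import *
move((.6255,-.042,.1577),0)
```

```text
slide [-1.9 -0.  18.6]
yaw tool x now 82.1499301275372
```

Emit:
jog_arm --moves '[{"slide": [-2,0,2],"fingers": 0.7,"angular": [0,0,0]},{"slide": [-2,0,5],"fingers": 0.7,"angular": [0,0,0]},{"slide": [-2,0,8],"fingers": 0.7,"angular": [0,0,0]},{"slide": [-2,0,11],"fingers": 0.7,"angular": [0,0,0]},{"slide": [-2,0,13],"fingers": 0.7,"angular": [0,0,0]},{"slide": [-2,0,13],"fingers": 0.7,"angular": [0,0,0]},{"slide": [-2,0,13],"fingers": 0.7,"angular": [0,0,0]}]'

```text
clock: 19.68
tcp_pos: [0.6254, -0.042, 0.1632]
orientation: [-0.0, 0.754, 0.657, -0.0]
wrist_force: [0.3, 0.5, -5.7]
finger_gap: 0.0386
grip_force: 82.6
```

Run:
```python
from h import *
move((.6255,-.042,.1577),0);s=get_state();print(s["wrist_force"],s["ft_torque"])
```

```text
slide [0.  0.1 5.5]
yaw tool x now 82.15235729760899
[ 0.27003168  0.52359931 -5.69833147] [0.03952955 0.0481721  0.01739934]
```

Emit:
jog_arm --moves '[{"slide": [0,0,2],"fingers": 0.7,"angular": [0,0,0]},{"slide": [0,0,4],"fingers": 0.7,"angular": [0,0,0]},{"slide": [0,0,5],"fingers": 0.7,"angular": [0,0,0]},{"slide": [0,0,5],"fingers": 0.7,"angular": [0,0,0]},{"slide": [0,0,5],"fingers": 0.7,"angular": [0,0,0]}]'

```text
clock: 20.1
tcp_pos: [0.6255, -0.0421, 0.1584]
orientation: [-0.0, 0.754, 0.657, -0.0]
wrist_force: [-0.2, -0.1, -6.0]
finger_gap: 0.0384
grip_force: 82.6
```

Emit:
jog_arm --moves '[{"slide": [-4,0,0.5],"fingers": 0.7,"angular": [0,0,0]},{"slide": [-9,0,0.5],"fingers": 0.7,"angular": [0,0,0]},{"slide": [-14,0,0.5],"fingers": 0.7,"angular": [0,0,0]},{"slide": [-19,0,0.5],"fingers": 0.7,"angular": [0,0,0]},{"slide": [-23,0,0.5],"fingers": 0.7,"angular": [0,0,0]},{"slide": [-25,0,0.5],"fingers": 0.7,"angular": [0,0,0]},{"slide": [-25,0,0.5],"fingers": 0.7,"angular": [0,0,0]},{"slide": [-25,0,0.5],"fingers": 0.7,"angular": [0,0,0]}]'

```text
clock: 20.77
tcp_pos: [0.6222, -0.0671, 0.158]
orientation: [-0.0, 0.754, 0.657, 0.0]
wrist_force: [-0.1, -0.4, -6.6]
finger_gap: 0.0386
grip_force: 82.6
```

Emit:
jog_arm --moves '[{"slide": [-2,0,0],"fingers": 0.7,"angular": [0,0,0]},{"slide": [-4,0,0],"fingers": 0.7,"angular": [0,0,0]},{"slide": [-6,0,0],"fingers": 0.7,"angular": [0,0,0]},{"slide": [-6,0,0],"fingers": 0.7,"angular": [0,0,0]},{"slide": [-6,0,0],"fingers": 0.7,"angular": [0,0,0]}]'

```text
clock: 21.18
tcp_pos: [0.6215, -0.0715, 0.1588]
orientation: [-0.001, 0.754, 0.657, 0.001]
wrist_force: [-1.9, 4.8, -2.4]
finger_gap: 0.0383
grip_force: 83.1
```

Emit:
jog_arm --moves '[{"slide": [-2,0,1],"fingers": 0.7,"angular": [0,0,0]},{"slide": [-3,0,1.5],"fingers": 0.7,"angular": [0,0,0]},{"slide": [-3,0,1.5],"fingers": 0.7,"angular": [0,0,0]},{"slide": [-3,0,1.5],"fingers": 0.7,"angular": [0,0,0]}]'

```text
clock: 21.52
tcp_pos: [0.6214, -0.072, 0.159]
orientation: [-0.001, 0.753, 0.658, 0.003]
wrist_force: [-2.3, 13.0, 8.4]
finger_gap: 0.0383
grip_force: 84.2
```

Emit:
jog_arm --moves '[{"slide": [3,0,-1],"fingers": 0.7,"angular": [0,0,0]},{"slide": [3,0,-1],"fingers": 0,"angular": [0,0,0]},{"slide": [3,0,-1],"fingers": 0,"angular": [0,0,0]},{"slide": [3,0,-1],"fingers": 0,"angular": [0,0,0]},{"slide": [3,0,-1],"fingers": 0,"angular": [0,0,0]},{"slide": [3,0,-1],"fingers": 0,"angular": [0,0,0]},{"slide": [3,0,-40],"fingers": 0,"angular": [0,0,0]},{"slide": [3,0,-80],"fingers": 0,"angular": [0,0,0]},{"slide": [3,0,-120],"fingers": 0,"angular": [0,0,0]},{"slide": [3,0,-120],"fingers": 0,"angular": [0,0,0]}]'

```text
clock: 22.35
tcp_pos: [0.6243, -0.0739, 0.2858]
orientation: [0.006, 0.754, 0.657, 0.004]
wrist_force: [0.9, -0.5, 1.3]
finger_gap: 0.0857
grip_force: 0.0
```

Run:
```python
from h import *
move((.47,-.01,.28),0)
p=cam("wrist");save(p,"w7.png")
for t in ["rail_mid"]: print([(np.round(r["point"],1),atz(p,r["point"],.161).round(4)) for r in tip_of(t,p)])
c=[cam("scene"),cam("side")]
for n in [(.4476,-.0128,.143),(.4545,.1341,.143),(.4174,-.1299,.143)]: print(tri("crown_0",c,np.array(n)))
print([ [ (np.round(r["point"]),round(r["p"],2),atz(q,r["point"],.143).round(3)) for r in tip_of("crown_0",q) if r["p"]>.3] for q in c])
```

```text
slide [  42.1 -161.7    3.5]
yaw tool x now 82.13020768061895
[(array([276. , 202.4]), array([ 0.6217, -0.0721,  0.161 ])), (array([315.6,  72.1]), array([0.66  , 0.0127, 0.161 ]))]
(array([ 0.4524, -0.0132,  0.1555]), array([0.0022, 0.0022]))
(array([0.4519, 0.1222, 0.144 ]), array([0.0005, 0.0005]))
(array([ 0.4172, -0.1328,  0.1401]), array([0.0068, 0.0068]))
[[(array([137., 307.]), 0.97, array([ 0.684, -0.416,  0.143])), (array([332., 193.]), 0.87, array([0.451, 0.123, 0.143])), (array([183., 205.]), 0.82, array([ 0.406, -0.287,  0.143])), (array([285., 198.]), 0.77, array([ 0.44 , -0.009,  0.143])), (array([239., 202.]), 0.74, array([ 0.427, -0.137,  0.143])), (array([177., 150.]), 0.59, array([ 0.189, -0.289,  0.143]))], [(array([259., 260.]), 0.92, array([ 0.408, -0.289,  0.143])), (array([166., 274.]), 0.87, array([ 0.192, -0.293,  0.143])), (array([253., 200.]), 0.86, array([0.458, 0.006, 0.143])), (array([248., 225.]), 0.85, array([ 0.413, -0.128,  0.143])), (array([391., 277.]), 0.68, array([ 0.683, -0.422,  0.143])), (array([243., 182.]), 0.67, array([0.452, 0.123, 0.143])), (array([303., 258.]), 0.44, array([ 0.511, -0.305,  0.143]))]]
```

Emit:
jog_arm --moves '[{"slide": [10,-30,0],"fingers": 0,"angular": [0,0,-7]},{"slide": [20,-80,0],"fingers": 0,"angular": [0,0,-14]},{"slide": [30,-120,0],"fingers": 0,"angular": [0,0,-21]},{"slide": [42,-162,0],"fingers": 0,"angular": [0,0,-28]},{"slide": [42,-162,0],"fingers": 0,"angular": [0,0,-35]},{"slide": [42,-162,0],"fingers": 0,"angular": [0,0,-42]},{"slide": [42,-162,0],"fingers": 0,"angular": [0,0,-49]},{"slide": [42,-162,0],"fingers": 0,"angular": [0,0,-56]},{"slide": [42,-162,0],"fingers": 0,"angular": [0,0,-63]},{"slide": [42,-162,0],"fingers": 0,"angular": [0,0,-70]}]'

```text
clock: 23.78
tcp_pos: [0.4665, -0.009, 0.2766]
orientation: [0.0, 0.238, 0.971, 0.0]
wrist_force: [0.4, -0.7, -0.2]
finger_gap: 0.0856
grip_force: 0.0
```

Emit:
jog_arm --moves '[{"slide": [0,0,0],"fingers": 0,"angular": [0,0,-7]},{"slide": [0,0,0],"fingers": 0,"angular": [0,0,-14]},{"slide": [0,0,0],"fingers": 0,"angular": [0,0,-20]},{"slide": [0,0,0],"fingers": 0,"angular": [0,0,-20]},{"slide": [0,0,0],"fingers": 0,"angular": [0,0,-20]},{"slide": [0,0,0],"fingers": 0,"angular": [0,0,-20]},{"slide": [0,0,0],"fingers": 0,"angular": [0,0,-20]},{"slide": [0,0,0],"fingers": 0,"angular": [0,0,-20]}]'

```text
clock: 24.45
tcp_pos: [0.4666, -0.0091, 0.2765]
orientation: [0.0, 0.069, 0.998, 0.0]
wrist_force: [1.2, 0.6, -0.1]
finger_gap: 0.0852
grip_force: 0.0
```

Run:
```python
from h import *
move((.45,-.01,.28),0);s=get_state();print(s["tcp_pos"],s["joint_pos"].round(2))
p=cam("wrist");save(p,"w8.png")
print([(np.round(r["point"],1),round(r["p"],2),atz(p,r["point"],.143).round(4)) for r in tip_of("crown_0",p)])
```

```text
slide [16.3 -3.2 -3.5]
yaw tool x now 172.08252988320712
[ 0.46660395 -0.00907373  0.27649098] [-0.19  0.09 -0.15  1.33  0.   -0.05]
[(array([462. , 147.5]), 0.97, array([0.4438, 0.1266, 0.143 ])), (array([275.9, 169.1]), 0.84, array([ 0.4409, -0.0086,  0.143 ])), (array([ 97.5, 160.8]), 0.77, array([ 0.4168, -0.1365,  0.143 ]))]
```

View pics/w8.png

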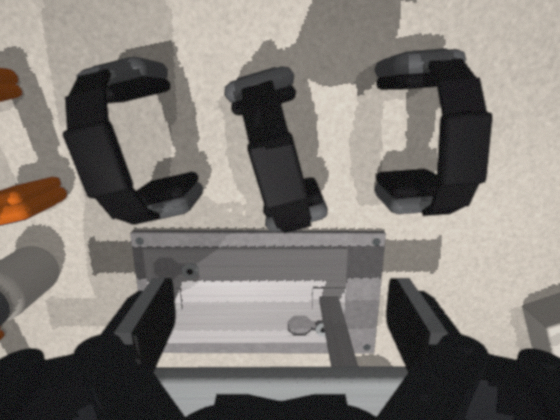

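Three black muffs show, with their crown blocks at (277,178), (98,162) and (465,150). I get the yaw from the block edges.

```bash
cat >> h.py <<'E'
def crownyaw(p,xy):
    """long-edge directions of the crown block (muff y axis), world degrees, at its top"""
    g=cv2.cvtColor(p["color"],cv2.COLOR_RGB2GRAY); g=cv2.convertScaleAbs(g,alpha=2.5)
    for l in cv2.createLineSegmentDetector().detect(g)[0][:,0]:
        a,b=atz(p,l[:2],.15)[:2],atz(p,l[2:],.15)[:2];m=(a+b)/2
        if np.hypot(*(m-xy))<.035 and np.hypot(*(b-a))>.028:
            d=b-a;print("  edge",(np.degrees(np.arctan2(d[1],d[0]))%180).round(1),"len",np.hypot(*d).round(3),"mid",m.round(4))
E
python3 - <<'E'
from h import *
p=cam("wrist")
for xy in [(.441,-.0086),(.444,.1266),(.417,-.1365)]: print(xy);crownyaw(p,np.array(xy))
E
```

```text
(0.441, -0.0086)
  edge 6.5 len 0.047 mid [ 0.4456 -0.0232]
  edge 7.5 len 0.039 mid [ 0.4461 -0.0205]
(0.444, 0.1266)
  edge 175.8 len 0.034 mid [0.4385 0.1072]
  edge 176.3 len 0.045 mid [0.4452 0.1413]
(0.417, -0.1365)
  edge 4.3 len 0.061 mid [ 0.4099 -0.1152]
  edge 4.7 len 0.046 mid [ 0.417  -0.1495]
```

Emit:
jog_arm --moves '[{"slide": [25,-2,30],"fingers": 0,"angular": [0,0,-7]},{"slide": [25,-2,70],"fingers": 0,"angular": [0,0,-14]},{"slide": [25,-2,100],"fingers": 0,"angular": [0,0,-15]},{"slide": [25,-2,120],"fingers": 0,"angular": [0,0,-15]},{"slide": [25,-2,127],"fingers": 0,"angular": [0,0,-15]},{"slide": [25,-2,127],"fingers": 0,"angular": [0,0,-15]},{"slide": [25,-2,127],"fingers": 0,"angular": [0,0,-15]},{"slide": [25,-2,127],"fingers": 0,"angular": [0,0,-15]}]' --squeeze 40

```text
clock: 25.27
tcp_pos: [0.4429, -0.0079, 0.151]
orientation: [0.001, -0.062, 0.998, -0.0]
wrist_force: [0.5, -0.5, 0.6]
finger_gap: 0.0855
grip_force: 0.0
```

Run:
```python
from h import *
move((.442,-.0075,.147),0);s=get_state();print(s["tcp_pos"])
p=cam("wrist");print(tip_of("crown_0",p)[:2]); c=cam("side")
q=proj(c,(.442,-.0075,.143)).astype(int);print(q)
cv2.imwrite("pics/c9.png",cv2.resize(c["color"][q[1]-50:q[1]+50,q[0]-60:q[0]+60,::-1],None,fx=5,fy=5,interpolation=3))
```

```text
slide [0.8 0.5 4. ]
yaw tool x now -172.8547452613931
[ 0.44287788 -0.00787927  0.15102906]
[{'point': [279.9, 287.9], 'p': 0.74}]
[248 202]
```

View pics/c9.png

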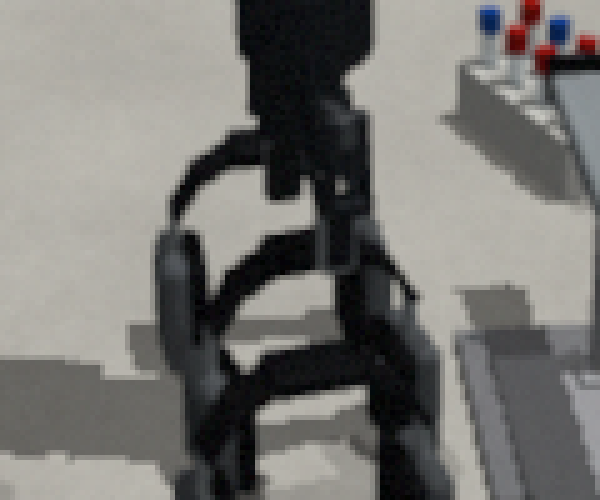

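The fingers straddle the middle muff's crown, so I close here.

Emit:
jog_arm --moves '[{"slide": [0,0,0],"fingers": 0.8,"angular": [0,0,0]},{"slide": [0,0,0],"fingers": 0.8,"angular": [0,0,0]},{"slide": [0,0,0],"fingers": 0.8,"angular": [0,0,0]},{"slide": [0,0,0],"fingers": 0.8,"angular": [0,0,0]},{"slide": [0,0,0],"fingers": 0.8,"angular": [0,0,0]},{"slide": [0,0,0],"fingers": 0.8,"angular": [0,0,0]},{"slide": [0,0,0],"fingers": 0.8,"angular": [0,0,0]}]' --squeeze 40

```text
clock: 26.0
tcp_pos: [0.4418, -0.0078, 0.1498]
orientation: [0.0, -0.062, 0.998, -0.0]
wrist_force: [-0.3, -0.3, 3.3]
finger_gap: 0.0328
grip_force: 40.5
```

Emit:
jog_arm --moves '[{"slide": [0,0,-10],"fingers": 0.8,"angular": [0,0,0]},{"slide": [0,0,-40],"fingers": 0.8,"angular": [0,0,0]},{"slide": [0,0,-80],"fingers": 0.8,"angular": [0,0,0]},{"slide": [0,0,-120],"fingers": 0.8,"angular": [0,0,0]},{"slide": [0,0,-160],"fingers": 0.8,"angular": [0,0,0]},{"slide": [0,0,-190],"fingers": 0.8,"angular": [0,0,0]},{"slide": [0,0,-200],"fingers": 0.8,"angular": [0,0,0]},{"slide": [0,0,-200],"fingers": 0.8,"angular": [0,0,0]}]'

```text
clock: 26.67
tcp_pos: [0.4427, -0.0078, 0.3521]
orientation: [0.002, -0.062, 0.998, -0.0]
wrist_force: [0.7, -0.4, -2.2]
finger_gap: 0.0329
grip_force: 40.5
```

Run:
```python
from h import *
move((.6213,-.0734,.347),0);p=cam("wrist");s=get_state();print(s["tcp_pos"])
T=rot(s["orientation"])
print([(np.round(r["point"],1),round(r["p"],2),T.inv().apply(atz(p,r["point"],s["tcp_pos"][2]-.007)-s["tcp_pos"]).round(4)) for r in tip_of("crown_0",p)])
c=[cam("scene"),cam("side")];print(tri("crown_0",c,s["tcp_pos"]-[0,0,.007]))
```

```text
slide [-169.   -87.3    6. ]
yaw tool x now -172.8464247694958
[ 0.44203066 -0.00767587  0.34992317]
[(array([143.2, 134.8]), 0.93, array([ 0.0637, -0.0516,  0.0069])), (array([418.2, 195.4]), 0.77, array([0.0398, 0.0552, 0.0069])), (array([278.3, 289. ]), 0.68, array([-0.0025, -0.0006,  0.007 ])), (array([157.7, 232.7]), 0.28, array([ 0.0238, -0.0503,  0.007 ]))]
(None, 1)
```

Emit:
jog_arm --moves '[{"slide": [-20,-10,0],"fingers": 0.8,"angular": [0,0,4]},{"slide": [-55,-28,0],"fingers": 0.8,"angular": [0,0,9]},{"slide": [-90,-47,0],"fingers": 0.8,"angular": [0,0,15]},{"slide": [-125,-65,0],"fingers": 0.8,"angular": [0,0,15]},{"slide": [-150,-79,0],"fingers": 0.8,"angular": [0,0,15]},{"slide": [-167,-87,0],"fingers": 0.8,"angular": [0,0,15]},{"slide": [-167,-87,0],"fingers": 0.8,"angular": [0,0,15]},{"slide": [-167,-87,0],"fingers": 0.8,"angular": [0,0,15]},{"slide": [-167,-87,0],"fingers": 0.8,"angular": [0,0,15]},{"slide": [-167,-87,0],"fingers": 0.8,"angular": [0,0,15]}]'

```text
clock: 27.8
tcp_pos: [0.6171, -0.0727, 0.3495]
orientation: [-0.0, 0.068, 0.998, 0.0]
wrist_force: [0.3, 0.6, -2.2]
finger_gap: 0.0332
grip_force: 40.6
```

Run:
```python
from h import *
move((.6193,-.0734,.184),0);p=cam("wrist");save(p,"w10.png")
```

```text
slide [ -2.4  -0.5 165.5]
yaw tool x now 172.16812658969056
```

View pics/w10.png

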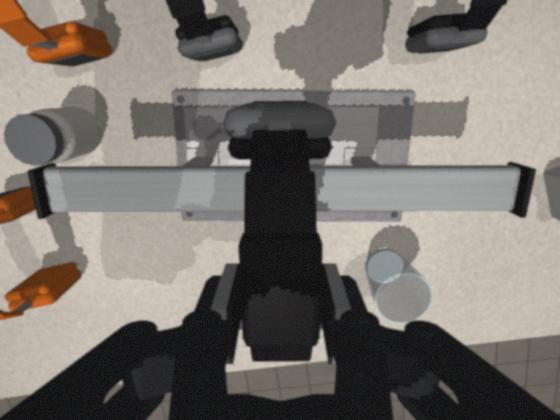

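The muff hangs over the middle of the rail and is square to it. Lowering.

Emit:
jog_arm --moves '[{"slide": [-2,0,25],"fingers": 0.8,"angular": [0,0,0]},{"slide": [-2,0,60],"fingers": 0.8,"angular": [0,0,0]},{"slide": [-2,0,95],"fingers": 0.8,"angular": [0,0,0]},{"slide": [-2,0,125],"fingers": 0.8,"angular": [0,0,0]},{"slide": [-2,0,145],"fingers": 0.8,"angular": [0,0,0]},{"slide": [-2,0,156],"fingers": 0.8,"angular": [0,0,0]},{"slide": [-2,0,160],"fingers": 0.8,"angular": [0,0,0]},{"slide": [-2,0,160],"fingers": 0.8,"angular": [0,0,0]},{"slide": [-2,0,160],"fingers": 0.8,"angular": [0,0,0]}]'

```text
clock: 28.6
tcp_pos: [0.6208, -0.0735, 0.1913]
orientation: [0.001, 0.068, 0.998, -0.0]
wrist_force: [-0.6, -0.4, -2.3]
finger_gap: 0.0328
grip_force: 40.6
```

Emit:
jog_arm --moves '[{"slide": [0,0,2],"fingers": 0.8,"angular": [0,0,0]},{"slide": [0,0,4],"fingers": 0.8,"angular": [0,0,0]},{"slide": [0,0,4],"fingers": 0.8,"angular": [0,0,0]},{"slide": [0,0,4],"fingers": 0.8,"angular": [0,0,0]}]'

```text
clock: 28.93
tcp_pos: [0.6203, -0.0735, 0.1859]
orientation: [0.0, 0.068, 0.998, -0.0]
wrist_force: [0.5, -0.6, -2.5]
finger_gap: 0.033
grip_force: 40.6
```

Emit:
jog_arm --moves '[{"slide": [0,0,1],"fingers": 0.8,"angular": [0,0,0]},{"slide": [0,0,2],"fingers": 0.8,"angular": [0,0,0]},{"slide": [0,0,2.5],"fingers": 0.8,"angular": [0,0,0]},{"slide": [0,0,2.5],"fingers": 0.8,"angular": [0,0,0]}]'

```text
clock: 29.27
tcp_pos: [0.6203, -0.0735, 0.1838]
orientation: [0.001, 0.068, 0.998, -0.0]
wrist_force: [-1.3, 0.7, 3.3]
finger_gap: 0.0327
grip_force: 41.2
```

Emit:
jog_arm --moves '[{"slide": [0,0,-1],"fingers": 0.3,"angular": [0,0,0]},{"slide": [0,0,-1],"fingers": 0.3,"angular": [0,0,0]},{"slide": [0,0,-1],"fingers": 0.3,"angular": [0,0,0]},{"slide": [0,0,-1],"fingers": 0.3,"angular": [0,0,0]},{"slide": [0,0,-20],"fingers": 0.3,"angular": [0,0,0]},{"slide": [0,0,-60],"fingers": 0,"angular": [0,0,0]},{"slide": [0,0,-96],"fingers": 0,"angular": [0,0,0]},{"slide": [30,26,-96],"fingers": 0,"angular": [0,0,0]},{"slide": [58,52,-96],"fingers": 0,"angular": [0,0,0]},{"slide": [86,78,-96],"fingers": 0,"angular": [0,0,0]}]'

```text
clock: 30.1
tcp_pos: [0.5456, 0.0159, 0.2797]
orientation: [0.001, 0.069, 0.998, 0.0]
wrist_force: [0.1, 1.2, -0.5]
finger_gap: 0.0854
grip_force: 0.0
```

Emit:
jog_arm --moves '[{"slide": [28,26,0],"fingers": 0,"angular": [0,0,-4]},{"slide": [56,52,0],"fingers": 0,"angular": [0,0,-4]},{"slide": [84,78,0],"fingers": 0,"angular": [0,0,-4]},{"slide": [98,92,0],"fingers": 0,"angular": [0,0,-4]},{"slide": [98,92,0],"fingers": 0,"angular": [0,0,-4]},{"slide": [98,92,0],"fingers": 0,"angular": [0,0,-4]},{"slide": [98,92,0],"fingers": 0,"angular": [0,0,-4]},{"slide": [98,92,0],"fingers": 0,"angular": [0,0,-4]}]'

```text
clock: 30.77
tcp_pos: [0.4619, 0.1194, 0.2789]
orientation: [0.0, 0.034, 0.999, -0.0]
wrist_force: [1.1, -0.3, 0.8]
finger_gap: 0.0854
grip_force: 0.0
```

```bash
cat > m.py <<'E'
from h import *
s=get_state();print(s["tcp_pos"],s["clock"])
p=cam("wrist")
for r in tip_of("crown_0",p):
    X=atz(p,r["point"],.143)
    if r["p"]>.3: print(np.round(r["point"]),round(r["p"],2),X.round(4));crownyaw(p,X[:2])
c=cam("scene");save(c,"last_scene.png")
print([(np.round(r["point"]),round(r["p"],2),atz(c,r["point"],.143).round(3)) for r in tip_of("crown_0",c)])
print("rail",[(np.round(r["point"]),round(r["p"],2),atz(c,r["point"],.161).round(3)) for r in tip_of("rail_mid",c)])
import sys
X=list(map(float,sys.argv[1:4]))
move(X,0)
E
python3 m.py .444 .1266 .15
```

```text
[0.46189423 0.11935482 0.27887141] 30.7667
[291. 178.] 0.65 [0.4446 0.1286 0.143 ]
[(array([238., 200.]), 0.97, array([ 0.422, -0.138,  0.143])), (array([141., 307.]), 0.95, array([ 0.685, -0.407,  0.143])), (array([334., 194.]), 0.58, array([0.455, 0.126, 0.143])), (array([277., 249.]), 0.58, array([ 0.599, -0.068,  0.143])), (array([183., 206.]), 0.58, array([ 0.408, -0.289,  0.143])), (array([176., 154.]), 0.57, array([ 0.204, -0.291,  0.143]))]
rail [(array([274., 253.]), 0.81, array([ 0.618, -0.08 ,  0.161]))]
slide [ 17.8   6.  128.7]
yaw tool x now 176.07766190265383
```

Emit:
jog_arm --moves '[{"slide": [18,6,30],"fingers": 0,"angular": [0,0,0]},{"slide": [18,6,70],"fingers": 0,"angular": [0,0,0]},{"slide": [18,6,105],"fingers": 0,"angular": [0,0,0]},{"slide": [18,6,122],"fingers": 0,"angular": [0,0,0]},{"slide": [18,6,129],"fingers": 0,"angular": [0,0,0]},{"slide": [18,6,129],"fingers": 0,"angular": [0,0,0]},{"slide": [18,6,129],"fingers": 0,"angular": [0,0,0]},{"slide": [18,6,129],"fingers": 0,"angular": [0,0,0]}]'

```text
clock: 31.68
tcp_pos: [0.4449, 0.1273, 0.1516]
orientation: [0.001, 0.034, 0.999, 0.0]
wrist_force: [0.4, -0.1, 0.7]
finger_gap: 0.0853
grip_force: 0.0
```

Emit:
jog_arm --moves '[{"slide": [0,0,0],"fingers": 0.8,"angular": [0,0,0]},{"slide": [0,0,0],"fingers": 0.8,"angular": [0,0,0]},{"slide": [0,0,0],"fingers": 0.8,"angular": [0,0,0]},{"slide": [0,0,0],"fingers": 0.8,"angular": [0,0,0]},{"slide": [0,0,0],"fingers": 0.8,"angular": [0,0,0]},{"slide": [0,0,0],"fingers": 0.8,"angular": [0,0,0]},{"slide": [0,0,0],"fingers": 0.8,"angular": [0,0,0]}]' --squeeze 40

```text
clock: 32.27
tcp_pos: [0.4438, 0.1273, 0.1506]
orientation: [0.001, 0.034, 0.999, 0.0]
wrist_force: [-1.8, -0.8, 5.2]
finger_gap: 0.0332
grip_force: 40.2
```

Run:
```python
from h import *
p=cam("wrist");save(p,"w11.png")
print([(np.round(r["point"],1),round(r["p"],2),atz(p,r["point"],.143).round(4)) for r in tip_of("crown_0",p)])
crownyaw(p,np.array([.444,.126]))
```

```text
[(array([284.7, 289. ]), 0.56, array([0.4447, 0.1293, 0.143 ]))]
```

Emit:
jog_arm --moves '[{"slide": [0,0,-10],"fingers": 0.8,"angular": [0,0,0]},{"slide": [0,0,-40],"fingers": 0.8,"angular": [0,0,0]},{"slide": [0,0,-80],"fingers": 0.8,"angular": [0,0,0]},{"slide": [0,0,-120],"fingers": 0.8,"angular": [0,0,0]},{"slide": [0,0,-160],"fingers": 0.8,"angular": [0,0,0]},{"slide": [0,0,-190],"fingers": 0.8,"angular": [0,0,0]},{"slide": [0,0,-200],"fingers": 0.8,"angular": [0,0,0]},{"slide": [0,0,-200],"fingers": 0.8,"angular": [0,0,0]}]'

```text
clock: 33.03
tcp_pos: [0.4447, 0.1275, 0.3536]
orientation: [0.003, 0.034, 0.999, 0.001]
wrist_force: [-0.0, 0.1, -1.4]
finger_gap: 0.0328
grip_force: 40.3
```

Emit:
jog_arm --moves '[{"slide": [-20,-8,0],"fingers": 0.8,"angular": [0,0,1]},{"slide": [-55,-22,0],"fingers": 0.8,"angular": [0,0,4]},{"slide": [-90,-36,0],"fingers": 0.8,"angular": [0,0,4]},{"slide": [-125,-50,0],"fingers": 0.8,"angular": [0,0,4]},{"slide": [-160,-64,0],"fingers": 0.8,"angular": [0,0,4]},{"slide": [-185,-73,0],"fingers": 0.8,"angular": [0,0,4]},{"slide": [-197,-78,0],"fingers": 0.8,"angular": [0,0,4]},{"slide": [-197,-78,0],"fingers": 0.8,"angular": [0,0,4]},{"slide": [-197,-78,0],"fingers": 0.8,"angular": [0,0,4]},{"slide": [-197,-78,0],"fingers": 0.8,"angular": [0,0,4]}]'

```text
clock: 33.87
tcp_pos: [0.6338, 0.0366, 0.349]
orientation: [-0.001, 0.068, 0.998, 0.0]
wrist_force: [-0.6, 1.1, -1.9]
finger_gap: 0.0326
grip_force: 40.3
```

Run:
```python
from h import *
move((.635,.0355,.185),0);s=get_state();p=cam("wrist");save(p,"w12.png")
T=rot(s["orientation"])
print([(np.round(r["point"],1),round(r["p"],2),T.inv().apply(atz(p,r["point"],s["tcp_pos"][2]-.007)-s["tcp_pos"]).round(4)) for r in tip_of("crown_0",p)])
```

```text
slide [ -1.8  -1.  163.9]
yaw tool x now 172.16227784179
[(array([149.4, 191.3]), 0.96, array([ 0.0429, -0.0511,  0.0071])), (array([281.7, 289.5]), 0.85, array([-0.0007,  0.0007,  0.007 ]))]
```

View pics/w12.png

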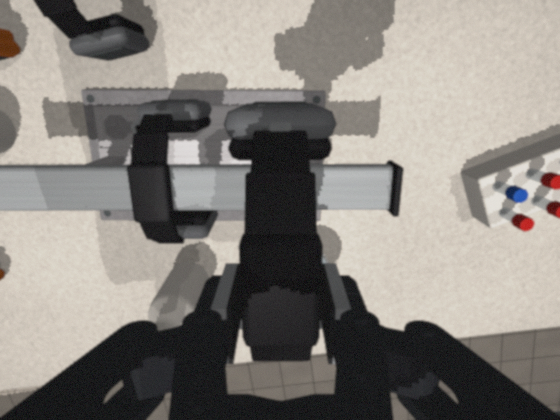

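The first muff sits square on the rail at (152,190), and the second is aligned above its spot.

Emit:
jog_arm --moves '[{"slide": [-2,-1,25],"fingers": 0.8,"angular": [0,0,0]},{"slide": [-2,-1,60],"fingers": 0.8,"angular": [0,0,0]},{"slide": [-2,-1,95],"fingers": 0.8,"angular": [0,0,0]},{"slide": [-2,-1,125],"fingers": 0.8,"angular": [0,0,0]},{"slide": [-2,-1,145],"fingers": 0.8,"angular": [0,0,0]},{"slide": [-2,-1,156],"fingers": 0.8,"angular": [0,0,0]},{"slide": [-2,-1,160],"fingers": 0.8,"angular": [0,0,0]},{"slide": [-2,-1,160],"fingers": 0.8,"angular": [0,0,0]},{"slide": [-2,-1,160],"fingers": 0.8,"angular": [0,0,0]}]'

```text
clock: 34.72
tcp_pos: [0.6373, 0.0352, 0.1918]
orientation: [0.001, 0.068, 0.998, 0.0]
wrist_force: [-0.2, -0.4, -1.1]
finger_gap: 0.0332
grip_force: 40.3
```

Emit:
jog_arm --moves '[{"slide": [0,0,2],"fingers": 0.8,"angular": [0,0,0]},{"slide": [0,0,4],"fingers": 0.8,"angular": [0,0,0]},{"slide": [0,0,5.5],"fingers": 0.8,"angular": [0,0,0]},{"slide": [0,0,5.5],"fingers": 0.8,"angular": [0,0,0]},{"slide": [0,0,5.5],"fingers": 0.8,"angular": [0,0,0]}]'

```text
clock: 35.13
tcp_pos: [0.6368, 0.0349, 0.1847]
orientation: [0.0, 0.068, 0.998, 0.0]
wrist_force: [0.0, -0.1, -0.2]
finger_gap: 0.0329
grip_force: 40.3
```

Emit:
jog_arm --moves '[{"slide": [0,0,1.5],"fingers": 0.8,"angular": [0,0,0]},{"slide": [0,0,1.5],"fingers": 0.8,"angular": [0,0,0]},{"slide": [0,0,0.5],"fingers": 0.3,"angular": [0,0,0]},{"slide": [0,0,0.5],"fingers": 0.3,"angular": [0,0,0]},{"slide": [0,0,0.5],"fingers": 0.3,"angular": [0,0,0]},{"slide": [0,0,0.5],"fingers": 0.3,"angular": [0,0,0]},{"slide": [0,0,-20],"fingers": 0.3,"angular": [0,0,0]},{"slide": [0,0,-60],"fingers": 0,"angular": [0,0,0]},{"slide": [0,0,-96],"fingers": 0,"angular": [0,0,0]},{"slide": [20,-22,-96],"fingers": 0,"angular": [0,0,0]}]'

```text
clock: 35.97
tcp_pos: [0.621, 0.0173, 0.2892]
orientation: [0.009, 0.067, 0.998, 0.0]
wrist_force: [0.3, 0.0, 2.1]
finger_gap: 0.0856
grip_force: 0.0
```

Emit:
jog_arm --moves '[{"slide": [26,-29,0],"fingers": 0,"angular": [0,0,-6]},{"slide": [52,-58,0],"fingers": 0,"angular": [0,0,-12]},{"slide": [78,-87,0],"fingers": 0,"angular": [0,0,-12]},{"slide": [104,-116,0],"fingers": 0,"angular": [0,0,-12]},{"slide": [130,-145,0],"fingers": 0,"angular": [0,0,-12]},{"slide": [157,-174,0],"fingers": 0,"angular": [0,0,-12]},{"slide": [157,-174,0],"fingers": 0,"angular": [0,0,-12]},{"slide": [157,-174,0],"fingers": 0,"angular": [0,0,-12]},{"slide": [157,-174,0],"fingers": 0,"angular": [0,0,-12]},{"slide": [157,-174,0],"fingers": 0,"angular": [0,0,-12]}]'

```text
clock: 36.8
tcp_pos: [0.4353, -0.1347, 0.2805]
orientation: [0.0, -0.037, 0.999, 0.0]
wrist_force: [-0.3, 0.4, -0.1]
finger_gap: 0.0855
grip_force: 0.0
```

```bash
python3 m.py .417 -.1365 .15
```

```text
[ 0.43529233 -0.13465024  0.28049709] 36.8
[ 74. 138.] 0.7 [ 0.399  -0.2869  0.143 ]
  edge 5.0 len 0.042 mid [ 0.3972 -0.269 ]
  edge 5.1 len 0.047 mid [ 0.3995 -0.2737]
[282. 176.] 0.65 [ 0.4156 -0.1347  0.143 ]
  edge 178.4 len 0.034 mid [ 0.3902 -0.1522]
  edge 9.4 len 0.052 mid [ 0.3946 -0.1216]
[382. 356.] 0.64 [ 0.5718 -0.0343  0.143 ]
  edge 9.5 len 0.034 mid [ 0.5702 -0.0536]
  edge 31.0 len 0.029 mid [ 0.5509 -0.0294]
[(array([180., 151.]), 0.9, array([ 0.196, -0.281,  0.143])), (array([239., 200.]), 0.82, array([ 0.423, -0.136,  0.143])), (array([278., 252.]), 0.72, array([ 0.608, -0.067,  0.143])), (array([324., 248.]), 0.71, array([0.622, 0.048, 0.143])), (array([136., 306.]), 0.59, array([ 0.68 , -0.418,  0.143]))]
rail [(array([278., 253.]), 0.89, array([ 0.623, -0.069,  0.161])), (array([325., 248.]), 0.67, array([0.634, 0.047, 0.161]))]
slide [ 18.1  -0.8 130.2]
yaw tool x now -175.75099135070963
```

Emit:
jog_arm --moves '[{"slide": [19,0,30],"fingers": 0,"angular": [0,0,0]},{"slide": [19,0,70],"fingers": 0,"angular": [0,0,0]},{"slide": [19,0,105],"fingers": 0,"angular": [0,0,0]},{"slide": [19,0,123],"fingers": 0,"angular": [0,0,0]},{"slide": [19,0,130],"fingers": 0,"angular": [0,0,0]},{"slide": [19,0,130],"fingers": 0,"angular": [0,0,0]},{"slide": [19,0,130],"fingers": 0,"angular": [0,0,0]},{"slide": [19,0,130],"fingers": 0,"angular": [0,0,0]}]'

```text
clock: 37.72
tcp_pos: [0.4169, -0.1369, 0.152]
orientation: [0.001, -0.036, 0.999, -0.001]
wrist_force: [1.0, 0.1, -0.0]
finger_gap: 0.0855
grip_force: 0.0
```

Emit:
jog_arm --moves '[{"slide": [0,0,0],"fingers": 0.8,"angular": [0,0,0]},{"slide": [0,0,0],"fingers": 0.8,"angular": [0,0,0]},{"slide": [0,0,0],"fingers": 0.8,"angular": [0,0,0]},{"slide": [0,0,0],"fingers": 0.8,"angular": [0,0,0]},{"slide": [0,0,0],"fingers": 0.8,"angular": [0,0,0]},{"slide": [0,0,0],"fingers": 0.8,"angular": [0,0,0]},{"slide": [0,0,0],"fingers": 0.8,"angular": [0,0,0]}]' --squeeze 40

```text
clock: 38.3
tcp_pos: [0.4159, -0.1364, 0.1512]
orientation: [0.001, -0.036, 0.999, -0.0]
wrist_force: [-1.5, 0.5, 7.0]
finger_gap: 0.0327
grip_force: 40.6
```

Run:
```python
from h import *
p=cam("wrist");s=get_state()
print([(np.round(r["point"],1),round(r["p"],2),atz(p,r["point"],.143).round(4)) for r in tip_of("crown_0",p)])
move((.606,-.182,.35),0)
```

```text
[(array([282.5, 290.3]), 0.88, array([ 0.4176, -0.135 ,  0.143 ]))]
slide [-186.5  -59.3 -198.6]
yaw tool x now -175.83972006187005
```

Emit:
jog_arm --moves '[{"slide": [0,0,-10],"fingers": 0.8,"angular": [0,0,0]},{"slide": [0,0,-40],"fingers": 0.8,"angular": [0,0,0]},{"slide": [0,0,-80],"fingers": 0.8,"angular": [0,0,0]},{"slide": [0,0,-120],"fingers": 0.8,"angular": [0,0,0]},{"slide": [0,0,-160],"fingers": 0.8,"angular": [0,0,0]},{"slide": [0,0,-190],"fingers": 0.8,"angular": [0,0,0]},{"slide": [0,0,-199],"fingers": 0.8,"angular": [0,0,0]},{"slide": [0,0,-199],"fingers": 0.8,"angular": [0,0,0]}]'

```text
clock: 39.07
tcp_pos: [0.4166, -0.137, 0.3517]
orientation: [0.002, -0.036, 0.999, -0.001]
wrist_force: [0.3, 0.6, -0.9]
finger_gap: 0.0332
grip_force: 40.3
```

Emit:
jog_arm --moves '[{"slide": [-20,-6,0],"fingers": 0.8,"angular": [0,0,3]},{"slide": [-55,-17,0],"fingers": 0.8,"angular": [0,0,7]},{"slide": [-90,-28,0],"fingers": 0.8,"angular": [0,0,12]},{"slide": [-125,-40,0],"fingers": 0.8,"angular": [0,0,12]},{"slide": [-155,-49,0],"fingers": 0.8,"angular": [0,0,12]},{"slide": [-175,-56,0],"fingers": 0.8,"angular": [0,0,12]},{"slide": [-185,-59,0],"fingers": 0.8,"angular": [0,0,12]},{"slide": [-185,-59,0],"fingers": 0.8,"angular": [0,0,12]},{"slide": [-185,-59,0],"fingers": 0.8,"angular": [0,0,12]},{"slide": [-185,-59,0],"fingers": 0.8,"angular": [0,0,12]}]'

```text
clock: 39.9
tcp_pos: [0.6034, -0.1815, 0.3479]
orientation: [-0.002, 0.068, 0.998, 0.001]
wrist_force: [0.5, 0.6, -1.1]
finger_gap: 0.0325
grip_force: 40.3
```

Run:
```python
from h import *
move((.605,-.182,.1855),0);s=get_state();p=cam("wrist");save(p,"w13.png")
print([(np.round(r["point"],1),round(r["p"],2),atz(p,r["point"],.177).round(4)) for r in tip_of("crown_0",p)])
g=cv2.cvtColor(p["color"],cv2.COLOR_RGB2GRAY)
for l in cv2.createLineSegmentDetector().detect(g)[0][:,0]:
    a,b=atz(p,l[:2],.17)[:2],atz(p,l[2:],.17)[:2];d=b-a
    if np.hypot(*d)>.07: print(l.round(),(np.degrees(np.arctan2(d[1],d[0]))%180).round(1),a.round(3),b.round(3))
```

```text
slide [ -2.2  -0.4 162.3]
yaw tool x now 172.15067225231715
[(array([ 62.7, 290.2]), 0.96, array([ 0.6708, -0.3954,  0.177 ])), (array([278.4, 288.7]), 0.74, array([ 0.697 , -0.1959,  0.177 ])), (array([408. , 192.5]), 0.72, array([ 0.6203, -0.0733,  0.177 ])), (array([535. , 195.6]), 0.71, array([0.6381, 0.0346, 0.177 ]))]
[429. 319. 559. 415.] 44.2 [ 0.755 -0.054] [0.896 0.083]
[ -0. 417. 121. 327.] 120.1 [ 0.815 -0.517] [ 0.721 -0.357]
[476. 352. 558. 343.] 89.9 [ 0.8   -0.008] [0.8   0.074]
[229. 380. 333. 368.] 89.9 [ 0.8   -0.262] [ 0.8   -0.153]
```

Both hung muffs are still in place at (.6203,−.0733) and (.638,.035). Lowering the third.

Emit:
jog_arm --moves '[{"slide": [-2,0,25],"fingers": 0.8,"angular": [0,0,0]},{"slide": [-2,0,60],"fingers": 0.8,"angular": [0,0,0]},{"slide": [-2,0,95],"fingers": 0.8,"angular": [0,0,0]},{"slide": [-2,0,125],"fingers": 0.8,"angular": [0,0,0]},{"slide": [-2,0,145],"fingers": 0.8,"angular": [0,0,0]},{"slide": [-2,0,155],"fingers": 0.8,"angular": [0,0,0]},{"slide": [-2,0,159],"fingers": 0.8,"angular": [0,0,0]},{"slide": [-2,0,159],"fingers": 0.8,"angular": [0,0,0]},{"slide": [-2,0,159],"fingers": 0.8,"angular": [0,0,0]}]'

```text
clock: 40.75
tcp_pos: [0.607, -0.1825, 0.1923]
orientation: [0.001, 0.068, 0.998, -0.0]
wrist_force: [-0.4, 0.6, -1.9]
finger_gap: 0.0327
grip_force: 40.3
```

Emit:
jog_arm --moves '[{"slide": [0,0,2],"fingers": 0.8,"angular": [0,0,0]},{"slide": [0,0,4],"fingers": 0.8,"angular": [0,0,0]},{"slide": [0,0,5],"fingers": 0.8,"angular": [0,0,0]},{"slide": [0,0,5],"fingers": 0.8,"angular": [0,0,0]},{"slide": [0,0,5],"fingers": 0.8,"angular": [0,0,0]}]'

```text
clock: 41.17
tcp_pos: [0.6064, -0.1821, 0.1857]
orientation: [0.0, 0.068, 0.998, -0.0]
wrist_force: [0.2, -0.1, -1.6]
finger_gap: 0.0329
grip_force: 40.3
```

Then release, rise and move clear toward the base side at height.

Emit:
jog_arm --moves '[{"slide": [0,0,1],"fingers": 0.8,"angular": [0,0,0]},{"slide": [0,0,2],"fingers": 0.8,"angular": [0,0,0]},{"slide": [0,0,2],"fingers": 0.8,"angular": [0,0,0]},{"slide": [0,0,1],"fingers": 0.3,"angular": [0,0,0]},{"slide": [0,0,1],"fingers": 0.3,"angular": [0,0,0]},{"slide": [0,0,1],"fingers": 0.3,"angular": [0,0,0]},{"slide": [0,0,1],"fingers": 0.3,"angular": [0,0,0]},{"slide": [0,0,-20],"fingers": 0.3,"angular": [0,0,0]},{"slide": [0,0,-60],"fingers": 0.3,"angular": [0,0,0]},{"slide": [0,0,-100],"fingers": 0,"angular": [0,0,0]}]'

```text
clock: 42.0
tcp_pos: [0.6052, -0.1816, 0.2846]
orientation: [-0.002, 0.068, 0.998, 0.001]
wrist_force: [1.4, -1.0, 0.8]
finger_gap: 0.0701
grip_force: 0.0
```

Emit:
jog_arm --moves '[{"slide": [20,20,-40],"fingers": 0,"angular": [0,0,0]},{"slide": [50,40,-70],"fingers": 0,"angular": [0,0,0]},{"slide": [75,70,-80],"fingers": 0,"angular": [0,0,0]},{"slide": [100,95,-80],"fingers": 0,"angular": [0,0,0]},{"slide": [120,120,-80],"fingers": 0,"angular": [0,0,0]},{"slide": [120,120,-80],"fingers": 0,"angular": [0,0,0]},{"slide": [120,120,-80],"fingers": 0,"angular": [0,0,0]},{"slide": [120,120,-80],"fingers": 0,"angular": [0,0,0]}]'

```text
clock: 42.67
tcp_pos: [0.5042, -0.047, 0.3655]
orientation: [0.0, 0.068, 0.998, -0.0]
wrist_force: [-0.1, -0.2, -1.2]
finger_gap: 0.0853
grip_force: 0.0
```

Run:
```python
from h import *
w=cam("wrist");a=cam("scene");b=cam("side")
print("crown w",[atz(w,r["point"],.177).round(3) for r in tip_of("crown_0",w)]);print("rail w",[atz(w,r["point"],.161).round(3) for r in tip_of("rail_mid",w)],get_state()["tcp_pos"])
print("slot/screw",[np.round(r["point"]) for r in tip_of("slot_end_0",w)+tip_of("screw_0",w)])
save(w,"w14.png");o=np.vstack([cv2.resize(x["color"][130:370,90:450],(800,400)) [:, :, ::-1] for x in (a,)]);
cv2.imwrite("pics/fin1.png",np.hstack([a["color"][150:400,100:480,::-1],b["color"][150:400,160:540,::-1]]))
```

```text
crown w [array([0.636, 0.037, 0.177]), array([ 0.404, -0.264,  0.177]), array([ 0.586, -0.019,  0.177]), array([ 0.513, -0.243,  0.177])]
rail w [] [ 0.50437972 -0.04776532  0.3647562 ]
slot/screw [array([228., 208.]), array([338., 263.]), array([229., 211.]), array([340., 264.])]
```

View pics/fin1.png

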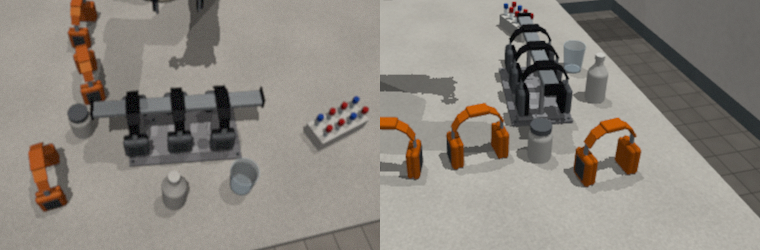

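View pics/w14.png

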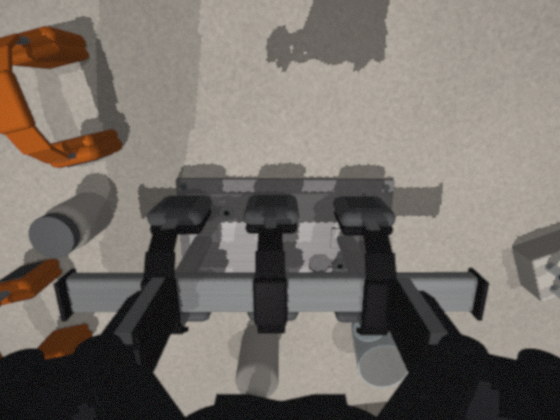

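All three black muffs hang square on the rail. The screws at (229,211) and (340,264) coincide with the slot ends, and the jar and bystanders stand clear.

```bash
python3 -c "
from workcell import *
print(hand_in())"
```

```text
the job is handed in; nothing more can be done
None
```

The job is handed in, with no verdict returned: the jar stands on the bench clear of the board, the rail's screws are home at the ends of the slots, and all three black pairs of ear defenders hang square over the rail; the orange look-alikes, bottle, beaker and tube rack were not touched.

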